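# Load the cheese press and set its spring

### The job

Get the cheese press going: bring every filled mould onto the pulled-out drip tray, all upright in one straight row across it, long sides front to back, one centimetre apart and centred under the screw, and push the tray fully home. Then turn the wing knob clockwise until the plate just touches the moulds and give it half a turn more and no further. Leave the food tubs where they stand.

Things in the scene. Friction and masses are not known exactly. Their poses are not given: they have to be found in the camera images.
- press: the cheese press: white foot board with two runners, steel columns 20 mm thick at y = +-195 mm, cross beam 40 mm deep and 430 mm wide, 186 to 210 mm above the counter. Origin on the counter straight under the screw and the plate's centre; its -x is the front, where the tray pulls out towards the robot; y runs along the row, z up. Fixed; its place and yaw vary
- tray (a joint): how far the drip tray is pulled out to the front, m: 0 = fully home (stop), 0.15 = outer stop. It starts pulled out by 0.122 to 0.134 and moves with about 5 N of friction; it stays where it is left
- tray_floor (a point): the centre of the top of the steel drip tray's floor, 26 mm above the counter, axes as the press (straight under the plate's centre when the tray is home). The floor is 112 x 328 mm inside a low 4 mm wall whose rim is 12 mm above the floor
- tray_handle (a point): the middle of the tray's loop handle: a round steel bar 10 mm thick, 72 mm long in y, standing 120 mm in front of the tray's centre and 77 mm above the counter, free in front, behind and above; pinch it from above with the fingers closing along the press's x
- screw (a joint): turning angle of the screw, rad; grows clockwise seen from above, which lowers the plate by 10 mm a turn (1.59 mm a rad); starts between 0.6 and 4.4, stops at 0 and 18.8; stays where it is left (friction about 0.06 N m); the knob itself stays at its height
- knob_grip (a point): the point to grip on the black wing knob on top of the screw, on the axis, 256 mm above the counter: a wing 60 mm long (its x), 16 mm thick (its y) and 30 mm high (13 mm above and 17 mm below this point) over a round hub 34 mm wide whose top is 24 mm below it; the point turns with the knob
- plate_face (a point): the centre of the underside of the white pressing plate (76 mm front to back, 292 mm in y, 12 mm thick), which hangs below the stem by a spring; it is 110 mm above the counter when screw is 0, so 7 to 13 mm clear of the mould tops (96 mm up) at the start
- stem_foot (a point): the lower end of the steel stem that the screw drives down, inside the spring. It is 20 mm straight above plate_face while the plate hangs free; once the plate touches the moulds and stands still, this gap closes by 10 mm a turn (half a turn past touching: 15 mm left) against a spring of 2.5 N/mm
- mould1: a filled white plastic brick cheese mould with drain slots, its grey follower standing 10 mm proud on top: 68 mm (its x) by 48 mm (its y) and 70 mm high in all; the mould itself is 60 mm high and the follower 58 x 38 mm; about 0.28 kg; origin at the centre of its underside, z up. Starts (if present) askew on the pulled-out tray
- mould2: a filled white plastic brick cheese mould with drain slots, its grey follower standing 10 mm proud on top: 68 mm (its x) by 48 mm (its y) and 70 mm high in all; the mould itself is 60 mm high and the follower 58 x 38 mm; about 0.28 kg; origin at the centre of its underside, z up. Starts (if present) askew on the pulled-out tray
- mould3: a filled white plastic brick cheese mould with drain slots, its grey follower standing 10 mm proud on top: 68 mm (its x) by 48 mm (its y) and 70 mm high in all; the mould itself is 60 mm high and the follower 58 x 38 mm; about 0.28 kg; origin at the centre of its underside, z up. Starts (if present) askew on the pulled-out tray
- mould4: a filled white plastic brick cheese mould with drain slots, its grey follower standing 10 mm proud on top: 68 mm (its x) by 48 mm (its y) and 70 mm high in all; the mould itself is 60 mm high and the follower 58 x 38 mm; about 0.28 kg; origin at the centre of its underside, z up. Starts (if present) on the counter left of the press
- mould5: a filled white plastic brick cheese mould with drain slots, its grey follower standing 10 mm proud on top: 68 mm (its x) by 48 mm (its y) and 70 mm high in all; the mould itself is 60 mm high and the follower 58 x 38 mm; about 0.28 kg; origin at the centre of its underside, z up. Starts (if present) on the counter right of the press
- tub_tall: a round storage tub with a flat lid and a strip of blue tape, 117 mm wide, 80 mm high, red sauce inside; origin at the centre of its underside; not part of the job
- tub_low: a round storage tub with a flat lid and a strip of blue tape, 117 mm wide, 48 mm high, green sauce inside; origin at the centre of its underside; not part of the job
Mind the look-alikes: they are no part of the job. Leave any orange or yellow look-alike of the mould1 alone.

How it is judged:
By the outcome, as a careful person would: the job done as asked, in the order asked, and still so for the second after the job is handed in, with the robot touching nothing.
Of mould1, mould2, mould3, mould4, mould5 only 3 to 5 are there at a start; the rules pass over those that are not, and their reading is None.
At some moment in a run one of mould1, mould2, mould3, mould4, mould5 may be knocked a few centimetres aside while the robot is not near it.
Once in a run the grip may slacken for a moment while it holds something.
It also fails if it takes over 210 s, if anything falls off the work surface, if the arm or the gripper's body presses on something with over 40 N, if the wrist force passes 120 N, or if a joint passes its speed limit or range.

### The arm

A 6-joint arm with a two-finger parallel gripper is mounted at the origin on the work surface. World frame = base frame: x ahead of the robot, y to its left, z up, the work surface at z = 0. Lengths are in m, angles in degrees, forces in N, time in s.
With the tool pointing down it reaches from about 0.375 to 0.9 m from the base axis. Payload 3.1 kg.
Tool frame: the origin (TCP) lies between the finger pads; the fingertips stand 22 mm ahead of it and the grasp point (between the pads) lies 3 mm ahead of it (bot.tip_extent is the distance from the TCP to the fingertips, in m); y points along the fingers, z is the direction in which the jaws open and shut, and the axes are right-handed (so a half turn about y gives the same grasp; the last joint's range is limited). The gripper opens to 87 mm and grips with 3 to 60 N. Pads are 19 mm wide; open, the fingers measure 117 mm over their backs; the gripper's body (75 mm by 190 mm) begins 51 mm behind the grasp point.
Start: joints at [-84.311, 30.224, 82.088, -0, 67.689, -10.227], TCP at [0.171, -0.601, 0.245] pointing down, gripper open.
Joint ranges: [-176.69, 176.69], [-43.24, 126.21], [12.49, 139.97], [-82, 262], [0, 151.66], [-163.58, 163.58]. Speed limits (degrees/s): [159.86, 159.86, 180, 180, 180, 180].

### API

Orientations are given as a 3x3 rotation matrix whose columns are the frame's x, y, z axes.
In Python, from rig import bot, eyes, models gives the robot as it stands. The module is installed in compiled form; this text tells all that it offers.
- The arm moves only by the tool arm_command, never from a script. Its arguments are lists of equal length, an entry for each row: "translation": the shift along the tool's x, y, z each as a share of 0.08 m, from -1 to 1, a list of three; "rotation": the turn, a rotation vector about the tool's x, y, z each as a share of 60 degrees, from -1 to 1, a list of three; "grip": the closure, from -1 (fully open) to 1 (shut), so that 0 is half open. In form: {"translation": [[x, y, z], ...], "rotation": [[rx, ry, rz], ...], "grip": [grip, ...]}. A call has 1 to 5 rows; each row is the pose to reach, as a shift and turn from the pose commanded when the call began, along the tool's axes at that moment; what a row does not reach only later rows make up. A row lasts 1/10 s, in which the tool goes at most 50 mm and 8.59 degrees, less where a joint would pass 70% of its speed; a pose out of reach is approached as far as the arm can. A call with a number of a shift or a turn outside -1 to 1 is refused whole. A call with a gripper value outside its range is refused whole. The fingers move at their own pace and stop on an object; the grip force is fixed at half the most. Time passes only in rows, so rows that repeat a pose let the fingers close. It gives the time, the measured TCP pose, the force and the opening at its end, in the units of the state.
- bot.read_state(): the state, without advancing time (a new reading comes with each control period).
- eyes.capture(name): name is "side" or "top"; returns a dict with "image" (384x512x3 uint8, blue, green, red), "mtx" (3x3 intrinsics, pixels), "rvec" (rotation vector, rad) and "tvec" (3), from world to camera coordinates, as OpenCV has them. Camera axes: x right, y down, z forward; pixel columns grow to the right and rows downward; lengths in m; the calibration is good to about 2 mm. A picture is of the moment at which its call begins. There is no depth.
- bot.hand_in(): hands the job in, once; it reports no verdict.
Trained networks look in the newest picture that a camera, given by its name, has taken for a name from the list of things; names that differ only in an ending like _2 or _b are one class to them, and where a whole thing is asked for, a point or a joint stands for the part that bears it (a point fixed in the world has none). Each returns a list of dicts, best first, with "conf" (0 to 1); they miss things now and then, are a little off and sometimes report something else, mostly with a low value. They report only what shows in the picture. A call takes as long as a camera call. They do not tell look-alikes from the thing itself.
- models.recognise(camera, thing): "extent" ([left, top, right, bottom] as shares, 0 to 1, of the picture: columns of its width, rows of its height, round what is visible of it).
- models.spot_point(camera, thing): "point" ([column, row] as shares, 0 to 1, of the picture: columns of its width, rows of its height: a listed point, or the origin of a listed thing).
The state is a dict: "time_s": time; "joint_positions": joint angles; "qvel": joint speeds; "tau": joint torques, N m; "position": TCP position; "tcp_rot": TCP orientation; "force": force on the tool from outside, world axes, zero at the start; "moment": the same for the moment, N m; "opening": opening from 0.0 (shut) to 1.0 (fully open).
Only numpy, scipy, OpenCV 4.12 (cv2) and the standard library are available. Lean on these libraries where they do the work, as an engineer would, in place of code of your own. Each camera call takes 0.05 s, during which the arm holds its last target. There are 200 camera calls.

## Working session

There is one attempt and no reset: what is moved stays moved. The work goes in short steps, Python scripts to look and compute and a tool call to move; the robot and the scene stay as the last step left them, time stands still between calls to the robot, and variables do not carry over. Pictures are saved under pics/ and viewed, about 12 in all and at most 16, crops included, and the job is handed in when it is done.

Besides the shell and the picture viewer there is one more tool, called after "Emit:" as name(argument=value, ...) on one line, values as JSON. arm_command: Moves the arm, as the interface text tells. Shift numbers are shares of 0.08 m and turn numbers shares of 60 degrees, none past 1 either way. Its arguments: {"type":"object","properties":{"translation":{"type":"array"},"rotation":{"type":"array"},"grip":{"type":"array"}},"required":["translation","rotation","grip"]}

```bash
mkdir -p pics; cat > h.py <<'E'
import numpy as np, cv2
from rig import bot, eyes, models
def cap(n,save=None):
    c=eyes.capture(n)
    if save: cv2.imwrite('pics/'+save,c['image'])
    return c
def ray(c,px):
    R=cv2.Rodrigues(np.array(c['rvec'],float))[0];t=np.array(c['tvec'],float).ravel()
    u=cv2.undistortPoints(np.array([[px]],float),np.array(c['mtx'],float),None)[0,0]
    o=-R.T@t; d=R.T@np.array([u[0],u[1],1]); return o,d/np.linalg.norm(d)
def atz(c,px,z):
    o,d=ray(c,px); return o+d*(z-o[2])/d[2]
def proj(c,P):
    return cv2.projectPoints(np.array(P,float).reshape(-1,3),np.array(c['rvec'],float),np.array(c['tvec'],float),np.array(c['mtx'],float),None)[0].reshape(-1,2)
def tri(rays):
    A=np.zeros((3,3));b=np.zeros(3)
    for o,d in rays:
        M=np.eye(3)-np.outer(d,d);A+=M;b+=M@o
    return np.linalg.solve(A,b)
def pt(p): return [p[0]*512,p[1]*384]
E
cat > look.py <<'E'
from h import *
np.set_printoptions(precision=4,suppress=True)
s=bot.read_state();print(s['time_s'],s['position'],s['tcp_rot'],s['force'],s['opening'])
C={n:cap(n,n+'0.png') for n in('top','side')}
for n,c in C.items():
    print(n,ray(c,(256,192)))
    for th in['press','tray_floor','tray_handle','knob_grip','plate_face','stem_foot','mould1','tub_tall','tub_low']:
        for r in models.spot_point(n,th)[:7]:
            if r['conf']<.2: continue
            z=dict(tray_floor=.026,tray_handle=.077,knob_grip=.256).get(th,0)
            p=pt(r['point']);print(n,th,round(r['conf'],2),np.round(p,1),atz(c,p,z))
E
python3 look.py; python3 -c "
import cv2;a=cv2.imread('pics/top0.png');cv2.imwrite('pics/t.png',cv2.resize(a,(800,600),interpolation=cv2.INTER_CUBIC))
a=cv2.imread('pics/side0.png');cv2.imwrite('pics/s.png',cv2.resize(a,(800,600),interpolation=cv2.INTER_CUBIC))"
```

```text
0.0 [ 0.1714 -0.6003  0.2436] [[-0.9616 -0.0002  0.2743]
 [-0.2743  0.0022 -0.9616]
 [-0.0004 -1.     -0.0022]] [ 0.3808  0.2601 -0.1851] 1.0002333268462422
top (array([0.4226, 0.0066, 1.1405]), array([ 0.1094, -0.024 , -0.9937]))
top press 0.63 [259.5 146.4] [ 0.6776 -0.0343  0.    ]
top tray_floor 0.62 [263.9 186.7] [ 0.5593 -0.0423  0.026 ]
top tray_handle 0.76 [269.9 226. ] [ 0.4506 -0.0525  0.077 ]
top knob_grip 0.75 [256.8 116.3] [ 0.6885 -0.0211  0.256 ]
top plate_face 0.7 [259.2 138. ] [ 0.702  -0.0341  0.    ]
top stem_foot 0.79 [258.2 134.7] [ 0.7116 -0.0316  0.    ]
top mould1 0.88 [156.7 256.3] [0.3787 0.2542 0.    ]
top mould1 0.8 [170.1 210.7] [0.502  0.2178 0.    ]
top mould1 0.77 [227.8 184.9] [0.57   0.0573 0.    ]
top mould1 0.75 [375.2 233.6] [ 0.4237 -0.349   0.    ]
top mould1 0.7 [261.5 192.4] [ 0.5466 -0.0362  0.    ]
top mould1 0.59 [222.4 253.6] [0.3808 0.0755 0.    ]
top tub_tall 0.66 [122.1 173.6] [0.6088 0.3505 0.    ]
top tub_low 0.96 [380.1 168.6] [ 0.6061 -0.3744  0.    ]
side (array([-0.112 ,  0.7101,  0.7136]), array([ 0.5806, -0.6427, -0.4999]))
side press 0.75 [223.9 214.7] [ 0.691  -0.0231  0.    ]
side tray_floor 0.7 [222.7 179.4] [ 0.8381 -0.1562  0.026 ]
side tray_floor 0.62 [258.2 223.5] [ 0.5504 -0.0362  0.026 ]
side tray_handle 0.86 [287.7 223.6] [ 0.4405 -0.0391  0.077 ]
side knob_grip 0.55 [224.3 143.3] [ 0.6832 -0.0252  0.256 ]
side plate_face 0.71 [226.5 189.7] [ 0.8056 -0.144   0.    ]
side stem_foot 0.56 [223.8 179. ] [ 0.8736 -0.1942  0.    ]
side mould1 0.72 [258.4 225.1] [ 0.569  -0.0583  0.    ]
side mould1 0.62 [275.8 275.3] [0.3791 0.0812 0.    ]
side mould1 0.61 [209.2 279. ] [0.4958 0.2129 0.    ]
side mould1 0.58 [236.3 236.4] [0.5769 0.0326 0.    ]
side tub_tall 0.68 [138.9 284.5] [0.61   0.3506 0.    ]
side tub_low 0.88 [306.8 184.6] [ 0.6175 -0.3832  0.    ]
```

View pics/t.png

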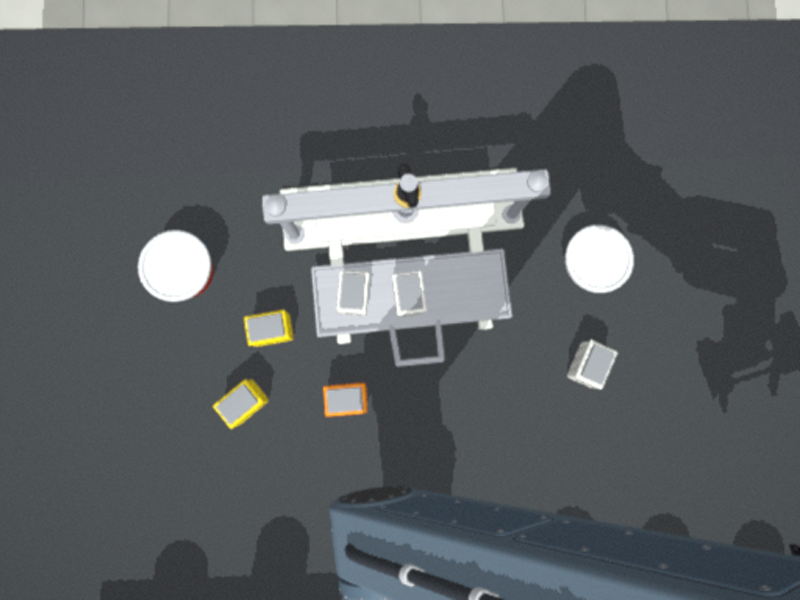

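View pics/s.png

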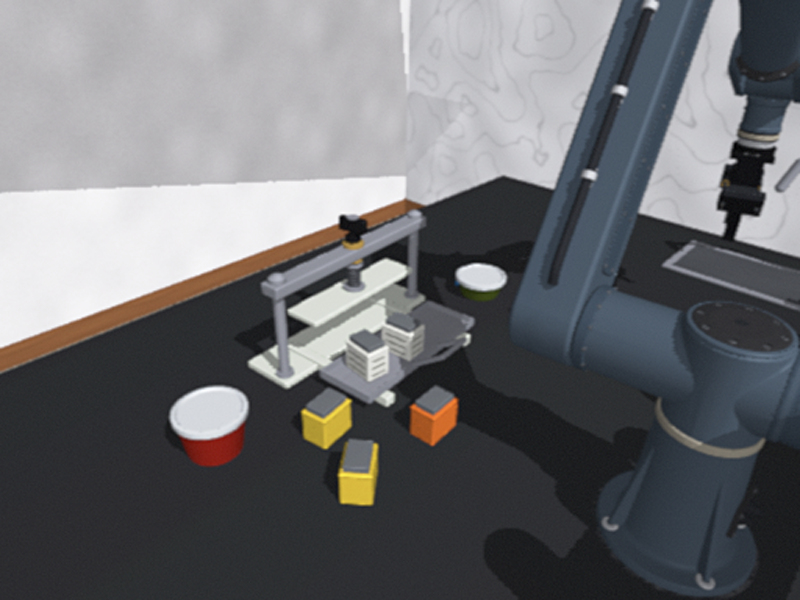

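The top view shows white moulds on the tray at (352,292) and (410,292), and one on the counter at right (593,364). The other three are yellow and orange look-alikes. The side view confirms both tray moulds are upright. Next I crop the press for a precise fit.

```bash
python3 -c "
import cv2;a=cv2.imread('pics/top0.png');cv2.imwrite('pics/tc.png',cv2.resize(a[100:240,160:360],(800,560),interpolation=cv2.INTER_CUBIC))"
```

```text
(no output)
```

View pics/tc.png

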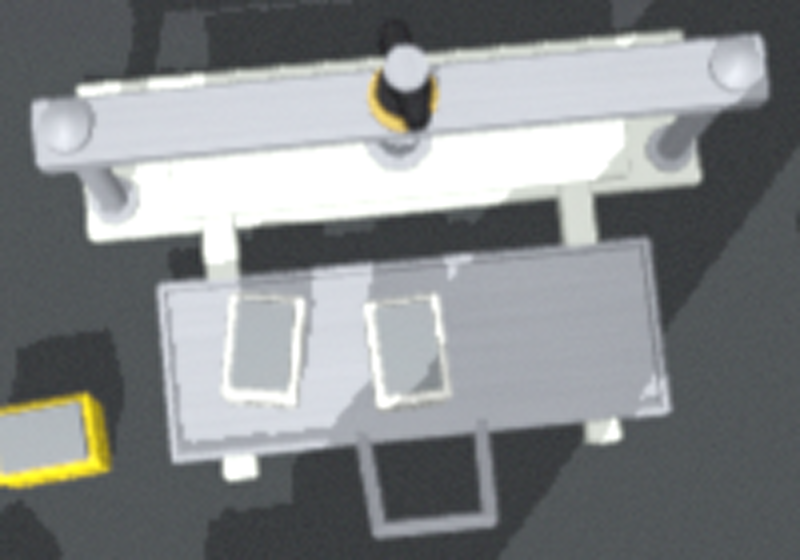

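```bash
python3 -c "
import cv2,numpy as np;a=cv2.imread('pics/top0.png');
k=cv2.resize(a[100:150,236:286],(400,400),interpolation=cv2.INTER_CUBIC);m=cv2.resize(a[208:258,354:404],(400,400),interpolation=cv2.INTER_CUBIC)
cv2.imwrite('pics/kc.png',np.hstack([k,m]))"
cat > fit.py <<'E'
from h import *
from scipy.optimize import least_squares
np.set_printoptions(precision=4,suppress=True)
c=cap('top')
f=lambda L:(np.array(L)+.5)/4-.5+np.array([160,100])
beam=f([(32,102),(762,36)]);tr=f([(158,288),(648,240),(668,410),(174,462)]);hd=f([(374,530),(496,520)])
def W(p,P): 
    cc,s=np.cos(p[2]),np.sin(p[2]);P=np.array(P,float)
    return np.c_[p[0]+cc*P[:,0]-s*P[:,1],p[1]+s*P[:,0]+cc*P[:,1],P[:,2]]
def res(p):
    d=p[3]
    B=W(p,[(.02,.215,.21),(.02,-.215,.21)])
    T=W(p,[(.06-d,.168,.038),(.06-d,-.168,.038),(-.06-d,-.168,.038),(-.06-d,.168,.038)])
    return np.r_[(proj(c,B)-beam).ravel(),(proj(c,T)-tr).ravel()]
r=least_squares(res,[.69,-.03,.1,.13]);p=r.x;print('press',p,np.degrees(p[2]),r.fun.round(2))
print('handle px',proj(c,W(p,[(-.12-p[3],.036,.077),(-.12-p[3],-.036,.077)])),hd)
print('knob,handle,floor',W(p,[(0,0,.256),(-.12-p[3],0,.077),(-p[3],0,.026)]))
np.save('press.npy',p)
for n,L in dict(A=[(236,296),(304,300),(296,402),(224,396)],B=[(366,302),(438,294),(450,394),(380,408)]).items():
    P=np.array([atz(c,q,.086)[:2] for q in f(L)]);ctr=P.mean(0)
    v=(P[0]+P[1]-P[2]-P[3])/2;w=(P[0]+P[3]-P[1]-P[2])/2
    l=ctr-p[:2];cc,s=np.cos(p[2]),np.sin(p[2])
    print(n,ctr,'len',np.linalg.norm(v),np.linalg.norm(w),'ang',np.degrees(np.arctan2(v[1],v[0])),'press frame',cc*l[0]+s*l[1],-s*l[0]+cc*l[1])
E
python3 fit.py
```

```text
press [ 0.6811 -0.0302  0.0745  0.1242] 4.269928169385139 [-0.63  0.2   0.32 -0.2  -0.06 -0.51  0.18 -0.36  0.51  0.65 -0.25  0.14]
handle px [[254.5405 232.5196]
 [282.3109 229.6708]] [[253.125 232.125]
 [283.625 229.625]]
knob,handle,floor [[ 0.6811 -0.0302  0.256 ]
 [ 0.4376 -0.0484  0.077 ]
 [ 0.5572 -0.0395  0.026 ]]
A [0.5543 0.0585] len 0.06594503530643289 0.04522802628906237 ang -6.640842009274001 press frame -0.11983622463624893 0.09790952495891266
B [ 0.5514 -0.0341] len 0.06759403232831986 0.04652556931123795 ang 5.5113553402337345 press frame -0.12962077190334179 0.005792252814642038
```

View pics/kc.png

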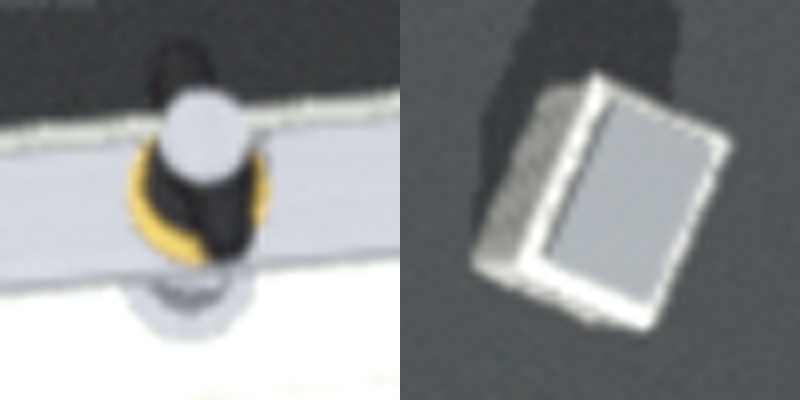

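```bash
cat > c.py <<'E'
from h import *
np.set_printoptions(precision=4,suppress=True)
c=cap('top')
L=(np.array([(195,78),(332,145),(250,328),(123,264)])+.5)/8-.5+[354,208]
P=np.array([atz(c,q,.06)[:2] for q in L]);v=(P[0]+P[1]-P[2]-P[3])/2;w=(P[0]+P[3]-P[1]-P[2])/2
print(P.mean(0),np.linalg.norm(v),np.linalg.norm(w),np.degrees(np.arctan2(v[1],v[0])),np.degrees(np.arctan2(w[1],w[0])))
p=np.load('press.npy')
print('disc',atz(c,[261.6,116.9],.269),proj(c,[[p[0],p[1],z] for z in(.2,.269,.3)]))
s=cap('side','side1.png');print(proj(s,[[p[0],p[1],z] for z in(.2,.269,.3)]))
i=cv2.imread('pics/side1.png')[110:210,150:300];cv2.imwrite('pics/sk.png',cv2.resize(i,(750,500),interpolation=cv2.INTER_CUBIC))
E
python3 c.py
```

```text
[ 0.4248 -0.3476] 0.06646166249041087 0.048052977633107556 -26.27414702148608 61.95383768031219
disc [ 0.6831 -0.0311  0.269 ] [[260.2275 126.2841]
 [261.2201 117.7918]
 [261.7171 113.5394]]
[[226.3916 160.0498]
 [225.9515 138.9703]
 [225.7454 129.1007]]
```

View pics/sk.png

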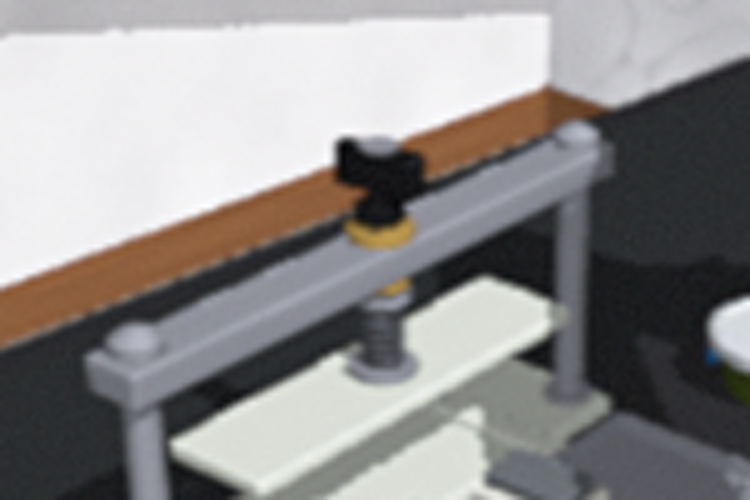

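```bash
cat > plan.py <<'E'
# plan.py x y z psi [x y z psi ...]: prints calls (tool-axis shift shares, rotation shares, rows)
import sys
from h import *
from scipy.spatial.transform import Rotation as Ro
def Rd(psi):
    z=np.array([np.cos(psi),np.sin(psi),0]);y=np.array([0,0,-1.]);return np.c_[np.cross(y,z),y,z]
def plan(W):
    s=bot.read_state();p=np.array(s['position']);R=np.array(s['tcp_rot'])
    print('t',round(s['time_s'],2),'pos',np.round(p,4),'psi',round(np.degrees(np.arctan2(R[1,2],R[0,2])),2),'F',np.round(s['force'],1),'open',round(s['opening'],3),'q1,6',np.round(np.array(s['joint_positions'])[[0,5]],1))
    for w in W:
        t=np.array(w[:3]);Rt=Rd(np.radians(w[3]));rv=(Ro.from_matrix(R.T@Rt)).as_rotvec()
        n=1
        while True:
            ok=True;out=[];pp=p.copy();RR=R
            for k in range(n):
                tr=RR.T@((t-p)/n);out.append((tr/.08,np.degrees(rv/n)/60));RR=RR@Ro.from_rotvec(rv/n).as_matrix()
                if abs(tr).max()>.0801 or np.degrees(np.linalg.norm(rv))/n>40: ok=False
            if ok:break
            n+=1
        print('->',w)
        for tr,r in out: print('  T',np.round(tr,3)+0.,'R',np.round(r,3)+0.,'rows',max(1,int(np.ceil(np.linalg.norm(tr)*.08/.045)),int(np.ceil(np.linalg.norm(r)*60/8.4))))
        p=t;R=Rt
if __name__=='__main__':
    a=np.array(sys.argv[1:],float).reshape(-1,4);plan(a.tolist())
E
python3 plan.py .4376 -.0484 .18 4.27 .4376 -.0484 .08 4.27
```

```text
t 1.15 pos [ 0.1714 -0.601   0.2445] psi -74.08 F [0.6 0.  0.1] open 1.0 q1,6 [-84.3 -10.2]
-> [0.4376, -0.0484, 0.18, 4.27]
  T [-0.637  0.101 -0.716] R [ 0.    -0.163  0.   ] rows 2
  T [-0.749  0.101 -0.598] R [ 0.    -0.163  0.   ] rows 2
  T [-0.84   0.101 -0.461] R [ 0.    -0.163  0.   ] rows 2
  T [-0.906  0.101 -0.312] R [ 0.    -0.163  0.   ] rows 2
  T [-0.946  0.101 -0.153] R [ 0.    -0.163  0.   ] rows 2
  T [-0.958  0.101  0.01 ] R [ 0.    -0.163  0.   ] rows 2
  T [-0.943  0.101  0.173] R [ 0.    -0.163  0.   ] rows 2
  T [-0.9    0.101  0.331] R [ 0.    -0.163  0.   ] rows 2
-> [0.4376, -0.0484, 0.08, 4.27]
  T [0.    0.625 0.   ] R [0. 0. 0.] rows 2
  T [0.    0.625 0.   ] R [0. 0. 0.] rows 2
```

Emit:
arm_command(translation=[[-0.637,0.101,-0.716],[-0.637,0.101,-0.716]], rotation=[[0,-0.163,0],[0,-0.163,0]], grip=[-1,-1])

```text
time_s: 1.35
position: [0.2052, -0.5292, 0.2358]
tcp_rot: [[-0.9, 0.0, 0.436], [-0.436, 0.003, -0.9], [-0.002, -1.0, -0.003]]
force: [0.5, 0.9, 0.6]
opening: 0.998
```

Emit:
arm_command(translation=[[-0.749,0.101,-0.598],[-0.749,0.101,-0.598]], rotation=[[0,-0.163,0],[0,-0.163,0]], grip=[-1,-1])

```text
time_s: 1.55
position: [0.2387, -0.459, 0.2279]
tcp_rot: [[-0.812, -0.0, 0.583], [-0.583, 0.004, -0.812], [-0.002, -1.0, -0.003]]
force: [0.3, -0.8, -0.5]
opening: 1.004
```

Emit:
arm_command(translation=[[-0.84,0.101,-0.461],[-0.84,0.101,-0.461]], rotation=[[0,-0.163,0],[0,-0.163,0]], grip=[-1,-1])

```text
time_s: 1.75
position: [0.2718, -0.39, 0.2199]
tcp_rot: [[-0.701, -0.001, 0.713], [-0.713, 0.003, -0.701], [-0.002, -1.0, -0.003]]
force: [0.6, 0.1, 0.4]
opening: 1.001
```

Emit:
arm_command(translation=[[-0.906,0.101,-0.312],[-0.906,0.101,-0.312]], rotation=[[0,-0.163,0],[0,-0.163,0]], grip=[-1,-1])

```text
time_s: 1.95
position: [0.3048, -0.3212, 0.2119]
tcp_rot: [[-0.57, -0.001, 0.822], [-0.822, 0.003, -0.57], [-0.002, -1.0, -0.002]]
force: [-0.4, 0.8, 0.6]
opening: 0.999
```

Emit:
arm_command(translation=[[-0.946,0.101,-0.153],[-0.946,0.101,-0.153]], rotation=[[0,-0.163,0],[0,-0.163,0]], grip=[-1,-1])

```text
time_s: 2.15
position: [0.3381, -0.2526, 0.204]
tcp_rot: [[-0.422, -0.001, 0.907], [-0.907, 0.002, -0.422], [-0.001, -1.0, -0.002]]
force: [0.0, -0.1, -0.4]
opening: 0.998
```

Emit:
arm_command(translation=[[-0.958,0.101,0.01],[-0.958,0.101,0.01]], rotation=[[0,-0.163,0],[0,-0.163,0]], grip=[-1,-1])

```text
time_s: 2.35
position: [0.3715, -0.1839, 0.1959]
tcp_rot: [[-0.262, -0.001, 0.965], [-0.965, 0.001, -0.262], [-0.001, -1.0, -0.001]]
force: [0.1, 1.5, -0.7]
opening: 1.005
```

Emit:
arm_command(translation=[[-0.943,0.101,0.173],[-0.943,0.101,0.173]], rotation=[[0,-0.163,0],[0,-0.163,0]], grip=[-1,-1])

```text
time_s: 2.55
position: [0.4052, -0.1152, 0.1879]
tcp_rot: [[-0.094, 0.0, 0.996], [-0.996, 0.001, -0.094], [-0.001, -1.0, -0.0]]
force: [0.8, -1.0, 1.1]
opening: 1.005
```

Emit:
arm_command(translation=[[-0.9,0.101,0.331],[-0.9,0.101,0.331],[-0.9,0.101,0.331]], rotation=[[0,-0.163,0],[0,-0.163,0],[0,-0.163,0]], grip=[-1,-1,-1])

```text
time_s: 2.85
position: [0.439, -0.046, 0.1798]
tcp_rot: [[0.078, 0.0, 0.997], [-0.997, 0.0, 0.078], [-0.0, -1.0, 0.001]]
force: [-0.2, -0.2, -0.6]
opening: 1.0
```

```bash
python3 plan.py .4376 -.0484 .08 4.27
```

```text
t 2.85 pos [ 0.439  -0.046   0.1798] psi 4.45 F [-0.2 -0.2 -0.6] open 1.0 q1,6 [-20.6 -25.1]
-> [0.4376, -0.0484, 0.08, 4.27]
  T [ 0.014  0.624 -0.01 ] R [0.    0.001 0.   ] rows 2
  T [ 0.014  0.624 -0.01 ] R [0.    0.001 0.   ] rows 2
```

Emit:
arm_command(translation=[[0.03,0.624,-0.02],[0.03,0.624,-0.02]], rotation=[[0,0,0],[0,0,0]], grip=[-1,-1])

```text
time_s: 3.05
position: [0.4331, -0.0504, 0.1252]
tcp_rot: [[0.072, -0.013, 0.997], [-0.997, 0.005, 0.072], [-0.006, -1.0, -0.012]]
force: [-1.5, 0.3, 0.3]
opening: 1.001
```

Emit:
arm_command(translation=[[0,0.3,0],[0,0.624,0],[0,0.624,0]], rotation=[[0,0,0],[0,0,0],[0,0,0]], grip=[-1,-1,-1])

```text
time_s: 3.35
position: [0.4354, -0.0516, 0.0796]
tcp_rot: [[0.071, -0.004, 0.997], [-0.997, 0.001, 0.071], [-0.002, -1.0, -0.004]]
force: [-0.8, -0.2, 0.6]
opening: 1.003
```

Emit:
arm_command(translation=[[0,0,0],[0,0,0],[0,0,0],[0,0,0],[0,0,0]], rotation=[[0,0,0],[0,0,0],[0,0,0],[0,0,0],[0,0,0]], grip=[1,1,1,1,1])

```text
time_s: 3.85
position: [0.4369, -0.0512, 0.0808]
tcp_rot: [[0.073, 0.001, 0.997], [-0.997, -0.0, 0.073], [0.001, -1.0, 0.001]]
force: [-0.0, 0.4, 0.6]
opening: 0.631
```

Emit:
arm_command(translation=[[0,0,0],[0,0,0],[0,0,0],[0,0,0],[0,0,0]], rotation=[[0,0,0],[0,0,0],[0,0,0],[0,0,0],[0,0,0]], grip=[1,1,1,1,1])

```text
time_s: 4.35
position: [0.4366, -0.0511, 0.08]
tcp_rot: [[0.072, -0.0, 0.997], [-0.997, 0.0, 0.072], [-0.0, -1.0, -0.0]]
force: [-0.5, -0.5, 1.0]
opening: 0.171
```

Emit:
arm_command(translation=[[0,0,0],[0,0,0]], rotation=[[0,0,0],[0,0,0]], grip=[1,1])

```text
time_s: 4.55
position: [0.4379, -0.0512, 0.0801]
tcp_rot: [[0.072, 0.003, 0.997], [-0.997, -0.0, 0.072], [0.001, -1.0, 0.003]]
force: [4.4, 2.2, -2.3]
opening: 0.107
```

Emit:
arm_command(translation=[[0,0,-0.06],[0,0,-0.13],[0,0,-0.2],[0,0,-0.26],[0,0,-0.26]], rotation=[[0,0,0],[0,0,0],[0,0,0],[0,0,0],[0,0,0]], grip=[1,1,1,1,1])

```text
time_s: 5.05
position: [0.4162, -0.0528, 0.0801]
tcp_rot: [[0.073, 0.001, 0.997], [-0.997, -0.0, 0.073], [0.0, -1.0, 0.001]]
force: [4.1, 1.0, -2.6]
opening: 0.104
```

Emit:
arm_command(translation=[[0,0,0],[0,0,0],[0,0,0],[0,0,0],[0,0,0]], rotation=[[0,0,0],[0,0,0],[0,0,0],[0,0,0],[0,0,0]], grip=[1,-1,-1,-1,-1])

```text
time_s: 5.55
position: [0.4154, -0.0525, 0.08]
tcp_rot: [[0.073, -0.001, 0.997], [-0.997, 0.0, 0.073], [-0.0, -1.0, -0.001]]
force: [0.0, -0.3, 0.5]
opening: 0.381
```

Emit:
arm_command(translation=[[0,0,0],[0,-0.4,0],[0,-0.9,0],[0,-0.9,0]], rotation=[[0,0,0],[0,0,0],[0,0,0],[0,0,0]], grip=[-1,-1,-1,-1])

```text
time_s: 5.95
position: [0.4182, -0.0535, 0.1554]
tcp_rot: [[0.073, 0.008, 0.997], [-0.997, -0.003, 0.073], [0.004, -1.0, 0.008]]
force: [0.2, -0.4, -0.9]
opening: 0.75
```

Emit:
arm_command(translation=[[0,-0.9,0.2],[0,-0.9,0.2],[0,-0.9,0.2]], rotation=[[0,0,0],[0,0,0],[0,0,0]], grip=[-1,-1,-1])

```text
time_s: 6.25
position: [0.4345, -0.0523, 0.2265]
tcp_rot: [[0.073, 0.007, 0.997], [-0.997, -0.003, 0.073], [0.003, -1.0, 0.007]]
force: [1.5, -0.4, 0.5]
opening: 0.975
```

```bash
cat > see.py <<'E'
import sys
from h import *
# white rims & crop of the top view
c=cap('top');i=c['image'];cv2.imwrite('pics/'+sys.argv[1],cv2.resize(i[100:240,160:360],(800,560),interpolation=cv2.INTER_CUBIC))
for r in models.spot_point('top','mould1'):
    p=pt(r['point']);print(round(r['conf'],2),np.round(p,1),np.round(atz(c,p,.026),4),np.round(atz(c,p,0),4))
r=models.spot_point('top','tray_handle')
if r: print('handle',atz(c,pt(r[0]['point']),.077))
E
python3 see.py t2.png; python3 plan.py
```

```text
0.91 [173.  210.7] [0.5    0.2051 0.026 ] [0.5018 0.2097 0.    ]
0.9 [223.1 253.2] [0.3828 0.0722 0.026 ] [0.3818 0.0737 0.    ]
0.83 [371.6 232.1] [ 0.428  -0.3313  0.026 ] [ 0.4281 -0.3392  0.    ]
0.79 [231.1 195.7] [0.5368 0.0477 0.026 ] [0.5395 0.0486 0.    ]
0.69 [155.3 256.4] [0.3795 0.2523 0.026 ] [0.3785 0.2581 0.    ]
0.63 [261.4 199.6] [ 0.524  -0.0344  0.026 ] [ 0.5264 -0.0354  0.    ]
t 6.4 pos [ 0.4305 -0.051   0.2229] psi 4.16 F [-0.8  0.1  0.6] open 0.991 q1,6 [-21.6 -25.7]
```

View pics/t2.png

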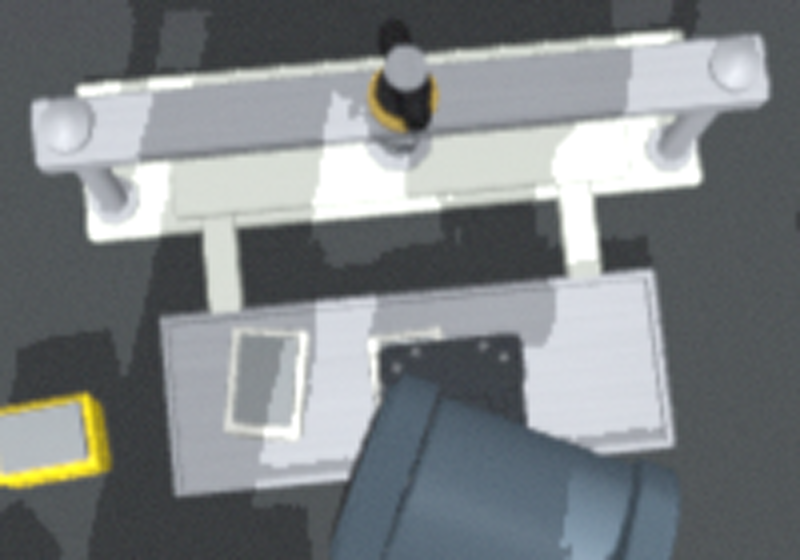

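```bash
python3 plan.py .5295 -.0357 .16 5.5 .5295 -.0357 .08 5.5 .5352 -.0411 .09 4.27 .5352 -.0411 .08 4.27 .5352 -.0411 .16 4.27 .5324 .0569 .16 -6.6 .5324 .0569 .08 -6.6 .5309 .0167 .09 4.27
```

```text
t 6.4 pos [ 0.4305 -0.051   0.2229] psi 4.16 F [-0.8  0.1  0.6] open 0.991 q1,6 [-21.6 -25.7]
-> [0.5295, -0.0357, 0.16, 5.5]
  T [-0.05   0.391  0.625] R [ 0.001 -0.011 -0.001] rows 2
  T [-0.043  0.392  0.625] R [ 0.001 -0.011 -0.001] rows 2
-> [0.5295, -0.0357, 0.08, 5.5]
  T [0. 1. 0.] R [0. 0. 0.] rows 2
-> [0.5352, -0.0411, 0.09, 4.27]
  T [ 0.074 -0.125  0.064] R [0.   0.02 0.  ] rows 1
-> [0.5352, -0.0411, 0.08, 4.27]
  T [0.    0.125 0.   ] R [0. 0. 0.] rows 1
-> [0.5352, -0.0411, 0.16, 4.27]
  T [ 0. -1.  0.] R [0. 0. 0.] rows 2
-> [0.5324, 0.0569, 0.16, -6.6]
  T [-0.612  0.     0.028] R [0.    0.091 0.   ] rows 2
  T [-0.612  0.    -0.03 ] R [0.    0.091 0.   ] rows 2
-> [0.5324, 0.0569, 0.08, -6.6]
  T [0. 1. 0.] R [0. 0. 0.] rows 2
-> [0.5309, 0.0167, 0.09, 4.27]
  T [ 0.501 -0.125  0.039] R [ 0.    -0.181  0.   ] rows 2
```

Emit:
arm_command(translation=[[-0.05,0.391,0.625],[-0.05,0.391,0.625]], rotation=[[0,-0.011,0],[0,-0.011,0]], grip=[-1,-1])

```text
time_s: 6.6
position: [0.4828, -0.0437, 0.1892]
tcp_rot: [[0.084, -0.003, 0.996], [-0.996, 0.001, 0.084], [-0.002, -1.0, -0.003]]
force: [-0.6, -0.1, -0.2]
opening: 0.996
```

Emit:
arm_command(translation=[[-0.043,0.392,0.625],[-0.043,0.392,0.625],[-0.043,0.392,0.625],[-0.043,0.392,0.625]], rotation=[[0,-0.011,0],[0,-0.011,0],[0,-0.011,0],[0,-0.011,0]], grip=[-1,-1,-1,-1])

```text
time_s: 7.0
position: [0.529, -0.0359, 0.1606]
tcp_rot: [[0.096, -0.004, 0.995], [-0.995, 0.001, 0.096], [-0.001, -1.0, -0.004]]
force: [-0.0, 0.2, 0.3]
opening: 0.997
```

```bash
python3 plan.py .5295 -.0357 .08 5.5
```

```text
t 7.0 pos [ 0.529  -0.0359  0.1606] psi 5.49 F [-0.   0.2  0.3] open 0.997 q1,6 [-16.  -21.4]
-> [0.5295, -0.0357, 0.08, 5.5]
  T [0.    0.504 0.005] R [ 0.002  0.    -0.001] rows 1
  T [-0.001  0.504  0.004] R [ 0.002  0.    -0.001] rows 1
```

Emit:
arm_command(translation=[[0,0.5,0],[0,1,0],[0,1,0],[0,1,0]], rotation=[[0,0,0],[0,0,0],[0,0,0],[0,0,0]], grip=[-1,-1,-1,-1])

```text
time_s: 7.4
position: [0.5299, -0.0363, 0.0821]
tcp_rot: [[0.095, -0.002, 0.995], [-0.995, 0.0, 0.095], [-0.001, -1.0, -0.002]]
force: [0.9, 0.1, -0.3]
opening: 1.0
```

Emit:
arm_command(translation=[[0,0,0],[0,0,0],[0,0,0],[0,0,0],[0,0,0]], rotation=[[0,0,0],[0,0,0],[0,0,0],[0,0,0],[0,0,0]], grip=[1,1,1,1,1])

```text
time_s: 7.9
position: [0.5304, -0.0362, 0.0829]
tcp_rot: [[0.096, -0.0, 0.995], [-0.995, -0.0, 0.096], [0.0, -1.0, -0.0]]
force: [-2.7, 0.1, 8.6]
opening: 0.778
```

Emit:
arm_command(translation=[[0,0,0],[0,0,0]], rotation=[[0,0,0],[0,0,0]], grip=[1,1])

```text
time_s: 8.1
position: [0.5304, -0.0362, 0.0829]
tcp_rot: [[0.096, -0.0, 0.995], [-0.995, -0.0, 0.096], [0.0, -1.0, -0.0]]
force: [-2.9, 0.2, 8.1]
opening: 0.778
```

```bash
python3 plan.py .5352 -.0411 .09 4.27
```

```text
t 8.1 pos [ 0.5304 -0.0362  0.0829] psi 5.52 F [-2.9  0.2  8.1] open 0.778 q1,6 [-15.9 -21.4]
-> [0.5352, -0.0411, 0.09, 4.27]
  T [ 0.066 -0.089  0.054] R [0.    0.021 0.   ] rows 1
```

Emit:
arm_command(translation=[[0,-0.1,0],[0.066,-0.15,0.054],[0.066,-0.15,0.054],[0.066,-0.15,0.054]], rotation=[[0,0,0],[0,0.021,0],[0,0.021,0],[0,0.021,0]], grip=[1,1,1,1])

```text
time_s: 8.5
position: [0.5362, -0.0414, 0.0935]
tcp_rot: [[0.073, 0.001, 0.997], [-0.997, -0.0, 0.073], [0.0, -1.0, 0.001]]
force: [-0.2, 0.4, -3.2]
opening: 0.781
```

```bash
python3 plan.py .5352 -.0411 .083 4.27
```

```text
t 8.5 pos [ 0.5362 -0.0414  0.0935] psi 4.19 F [-0.2  0.4 -3.2] open 0.781 q1,6 [-16.3 -20.5]
-> [0.5352, -0.0411, 0.083, 4.27]
  T [-0.004  0.131 -0.013] R [-0.001 -0.001  0.   ] rows 1
```

Emit:
arm_command(translation=[[0,0.09,-0.012],[0,0.13,-0.012],[0,0.13,-0.012],[0,0.13,-0.012]], rotation=[[0,-0.001,0],[0,-0.001,0],[0,-0.001,0],[0,-0.001,0]], grip=[1,1,1,1])

```text
time_s: 8.9
position: [0.5341, -0.0409, 0.0829]
tcp_rot: [[0.075, -0.002, 0.997], [-0.997, 0.0, 0.075], [-0.001, -1.0, -0.002]]
force: [-1.9, 0.6, 2.8]
opening: 0.781
```

Emit:
arm_command(translation=[[0,0,0],[0,0,0],[0,0,0],[0,0,0]], rotation=[[0,0,0],[0,0,0],[0,0,0],[0,0,0]], grip=[-1,-1,-1,-1])

```text
time_s: 9.3
position: [0.535, -0.0412, 0.083]
tcp_rot: [[0.075, 0.0, 0.997], [-0.997, -0.0, 0.075], [0.0, -1.0, 0.0]]
force: [0.3, 0.3, -0.7]
opening: 0.981
```

Emit:
arm_command(translation=[[0,-0.3,0],[0,-0.95,0],[0,-0.95,0],[0,-0.95,0]], rotation=[[0,0,0],[0,0,0],[0,0,0],[0,0,0]], grip=[-1,-1,-1,-1])

```text
time_s: 9.7
position: [0.5357, -0.0414, 0.1604]
tcp_rot: [[0.075, 0.004, 0.997], [-0.997, -0.001, 0.075], [0.001, -1.0, 0.004]]
force: [0.0, 0.0, -0.5]
opening: 0.998
```

```bash
python3 plan.py .5324 .0569 .16 -6.6
```

```text
t 9.7 pos [ 0.5357 -0.0414  0.1604] psi 4.28 F [ 0.   0.  -0.5] open 0.998 q1,6 [-16.3 -20.6]
-> [0.5324, 0.0569, 0.16, -6.6]
  T [-0.614  0.002  0.025] R [-0.002  0.091  0.   ] rows 2
  T [-0.614  0.002 -0.033] R [-0.002  0.091  0.   ] rows 2
```

Emit:
arm_command(translation=[[-0.614,0,0.025],[-0.614,0,0.025]], rotation=[[0,0.091,0],[0,0.091,0]], grip=[-1,-1])

```text
time_s: 9.9
position: [0.5306, 0.012, 0.1575]
tcp_rot: [[-0.019, -0.005, 1.0], [-1.0, 0.003, -0.019], [-0.003, -1.0, -0.005]]
force: [0.0, 0.8, 0.9]
opening: 0.999
```

Emit:
arm_command(translation=[[-0.614,0,-0.033],[-0.614,0,-0.033],[-0.614,0,-0.033],[-0.614,0,-0.033]], rotation=[[0,0.091,0],[0,0.091,0],[0,0.091,0],[0,0.091,0]], grip=[-1,-1,-1,-1])

```text
time_s: 10.3
position: [0.5312, 0.0565, 0.1582]
tcp_rot: [[-0.115, -0.002, 0.993], [-0.993, -0.0, -0.115], [0.0, -1.0, -0.001]]
force: [-0.4, -0.6, 0.7]
opening: 0.999
```

```bash
python3 plan.py .5324 .0569 .083 -6.6; python3 see.py t3.png
```

```text
t 10.3 pos [0.5312 0.0565 0.1582] psi -6.6 F [-0.4 -0.6  0.7] open 0.999 q1,6 [-5.9  0.7]
-> [0.5324, 0.0569, 0.083, -6.6]
  T [-0.007  0.94   0.016] R [0.001 0.    0.   ] rows 2
0.75 [264.1 194.7] [ 0.5373 -0.0422  0.026 ] [ 0.54   -0.0433  0.    ]
0.74 [172.7 210.5] [0.5005 0.2059 0.026 ] [0.5023 0.2106 0.    ]
0.62 [152.3 258.1] [0.3753 0.2602 0.026 ] [ 0.3742  0.2661 -0.    ]
handle [ 0.41910934 -0.05878485  0.077     ]
```

View pics/t3.png

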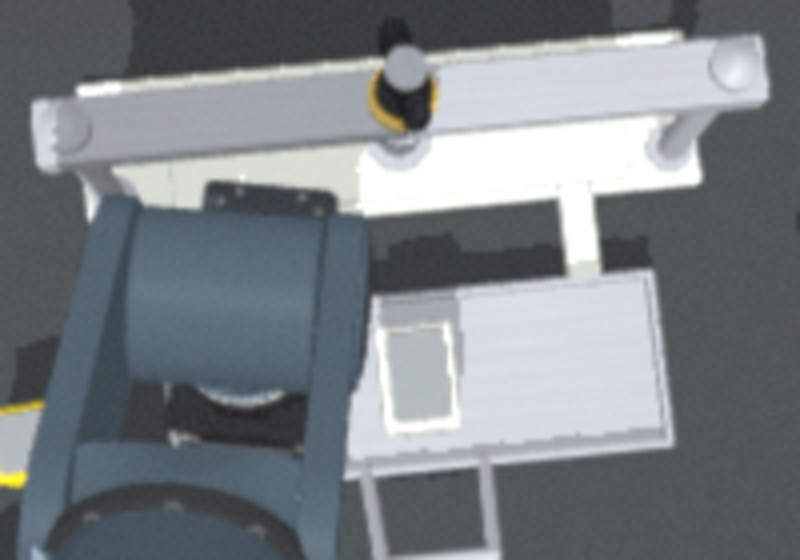

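Emit:
arm_command(translation=[[0,0.5,0.016],[0,0.94,0.016],[0,0.94,0.016],[0,0.94,0.016]], rotation=[[0,0,0],[0,0,0],[0,0,0],[0,0,0]], grip=[-1,-1,-1,-1])

```text
time_s: 10.85
position: [0.5326, 0.0564, 0.0837]
tcp_rot: [[-0.117, -0.001, 0.993], [-0.993, 0.0, -0.117], [0.0, -1.0, -0.001]]
force: [1.3, -0.1, -0.7]
opening: 0.997
```

Emit:
arm_command(translation=[[0,0,0],[0,0,0],[0,0,0],[0,0,0],[0,0,0]], rotation=[[0,0,0],[0,0,0],[0,0,0],[0,0,0],[0,0,0]], grip=[1,1,1,1,1])

```text
time_s: 11.35
position: [0.5335, 0.057, 0.0852]
tcp_rot: [[-0.115, 0.002, 0.993], [-0.993, -0.0, -0.115], [0.0, -1.0, 0.002]]
force: [-1.1, 1.1, 6.4]
opening: 0.78
```

```bash
python3 plan.py .5309 .0167 .093 4.27
```

```text
t 11.35 pos [0.5335 0.057  0.0852] psi -6.63 F [-1.1  1.1  6.4] open 0.78 q1,6 [-5.8  0.8]
-> [0.5309, 0.0167, 0.093, 4.27]
  T [ 0.504 -0.098  0.027] R [-0.002 -0.182  0.   ] rows 2
```

Emit:
arm_command(translation=[[0,-0.15,0],[0.25,-0.15,0.02],[0.504,-0.15,0.027],[0.504,-0.15,0.027],[0.504,-0.15,0.027]], rotation=[[0,0,0],[0,-0.09,0],[0,-0.182,0],[0,-0.182,0],[0,-0.182,0]], grip=[1,1,1,1,1])

```text
time_s: 11.85
position: [0.5301, 0.0166, 0.0961]
tcp_rot: [[0.072, -0.0, 0.997], [-0.997, 0.0, 0.072], [-0.0, -1.0, -0.0]]
force: [-0.2, -0.5, -2.7]
opening: 0.779
```

```bash
python3 plan.py .5309 .0167 .0852 4.27
```

```text
t 11.85 pos [0.5301 0.0166 0.0961] psi 4.13 F [-0.2 -0.5 -2.7] open 0.779 q1,6 [-10.3 -14.4]
-> [0.5309, 0.0167, 0.0852, 4.27]
  T [0.    0.136 0.011] R [ 0.    -0.002  0.   ] rows 1
```

Place A, release, rise, and move towards C.

Emit:
arm_command(translation=[[0,0.09,0.011],[0,0.136,0.011],[0,0.136,0.011],[0,0.136,0.011]], rotation=[[0,-0.002,0],[0,-0.002,0],[0,-0.002,0],[0,-0.002,0]], grip=[1,1,1,1])

```text
time_s: 12.25
position: [0.5311, 0.0175, 0.0851]
tcp_rot: [[0.077, -0.0, 0.997], [-0.997, 0.0, 0.077], [-0.0, -1.0, -0.0]]
force: [-0.4, 1.0, 3.5]
opening: 0.774
```

Emit:
arm_command(translation=[[0,0,0],[0,0,0],[0,0,0],[0,0,0]], rotation=[[0,0,0],[0,0,0],[0,0,0],[0,0,0]], grip=[-1,-1,-1,-1])

```text
time_s: 12.65
position: [0.5312, 0.0167, 0.0848]
tcp_rot: [[0.077, 0.0, 0.997], [-0.997, -0.0, 0.077], [0.0, -1.0, 0.0]]
force: [-1.2, 0.4, -0.2]
opening: 0.982
```

Emit:
arm_command(translation=[[0,-0.3,0],[0,-0.95,0],[0,-0.95,0],[0,-0.95,0]], rotation=[[0,0,0],[0,0,0],[0,0,0],[0,0,0]], grip=[-1,-1,-1,-1])

```text
time_s: 13.05
position: [0.532, 0.0166, 0.1623]
tcp_rot: [[0.077, 0.004, 0.997], [-0.997, -0.001, 0.077], [0.001, -1.0, 0.003]]
force: [0.4, 0.6, -0.6]
opening: 0.997
```

```bash
python3 plan.py .4248 -.3476 .16 -27 .4248 -.3476 .056 -27 
```

```text
t 13.05 pos [0.532  0.0166 0.1623] psi 4.39 F [ 0.4  0.6 -0.6] open 0.997 q1,6 [-10.3 -14.6]
-> [0.4248, -0.3476, 0.16, -27.0]
  T [ 0.887  0.005 -0.337] R [-0.001  0.105  0.   ] rows 2
  T [ 0.919  0.006 -0.238] R [-0.001  0.105  0.   ] rows 2
  T [ 0.939  0.006 -0.136] R [-0.001  0.105  0.   ] rows 2
  T [ 0.949  0.006 -0.033] R [-0.001  0.105  0.   ] rows 2
  T [0.946 0.006 0.071] R [-0.001  0.105  0.   ] rows 2
-> [0.4248, -0.3476, 0.056, -27.0]
  T [0.   0.65 0.  ] R [0. 0. 0.] rows 2
  T [0.   0.65 0.  ] R [0. 0. 0.] rows 2
```

Emit:
arm_command(translation=[[0.887,0,-0.337],[0.887,0,-0.337]], rotation=[[0,0.105,0],[0,0.105,0]], grip=[-1,-1])

```text
time_s: 13.25
position: [0.5082, -0.0569, 0.1596]
tcp_rot: [[-0.034, -0.003, 0.999], [-0.999, 0.0, -0.034], [-0.0, -1.0, -0.003]]
force: [-0.3, -0.3, -0.1]
opening: 0.999
```

Emit:
arm_command(translation=[[0.919,0,-0.238],[0.919,0,-0.238]], rotation=[[0,0.105,0],[0,0.105,0]], grip=[-1,-1])

```text
time_s: 13.45
position: [0.4866, -0.1309, 0.1594]
tcp_rot: [[-0.146, -0.003, 0.989], [-0.989, 0.001, -0.146], [-0.0, -1.0, -0.003]]
force: [0.3, 0.3, -0.4]
opening: 0.999
```

Emit:
arm_command(translation=[[0.939,0,-0.136],[0.939,0,-0.136]], rotation=[[0,0.105,0],[0,0.105,0]], grip=[-1,-1])

```text
time_s: 13.65
position: [0.4652, -0.2041, 0.1594]
tcp_rot: [[-0.254, -0.002, 0.967], [-0.967, 0.001, -0.254], [-0.0, -1.0, -0.002]]
force: [-0.1, 0.2, 0.7]
opening: 0.998
```

```bash
cat > v.py <<'E'
import sys
from h import *
c=cap('top');i=c['image'];cv2.imwrite('pics/'+sys.argv[1],cv2.resize(i,(800,600),interpolation=cv2.INTER_CUBIC))
i=np.hstack([cv2.resize(i[150:230,180:300],(780,520),interpolation=cv2.INTER_CUBIC)]);cv2.imwrite('pics/z'+sys.argv[1],i)
for r in models.spot_point('top','mould1'):
    p=pt(r['point']);print(round(r['conf'],2),np.round(p,1),np.round(atz(c,p,.026),4),np.round(atz(c,p,0),4))
E
python3 v.py t4.png; python3 plan.py .4248 -.3476 .16 -27
```

```text
0.97 [240.9 195.7] [0.5361 0.0211 0.026 ] [0.5388 0.0214 0.    ]
0.77 [222.4 254.2] [0.3802 0.074  0.026 ] [0.3792 0.0756 0.    ]
0.76 [267.8 194.1] [ 0.5386 -0.0523  0.026 ] [ 0.5414 -0.0537  0.    ]
0.67 [172.5 209.8] [0.5024 0.2065 0.026 ] [0.5043 0.2111 0.    ]
0.43 [373.3 232.7] [ 0.4262 -0.3358  0.026 ] [ 0.4263 -0.3438  0.    ]
t 13.75 pos [ 0.4655 -0.2046  0.1594] psi -14.78 F [-0.4 -0.3 -0.2] open 1.001 q1,6 [-36.3 -21.5]
-> [0.4248, -0.3476, 0.16, -27.0]
  T [ 0.929 -0.003 -0.018] R [0.001 0.102 0.   ] rows 2
  T [ 0.926 -0.003  0.081] R [0.001 0.102 0.   ] rows 2
```

View pics/t4.png

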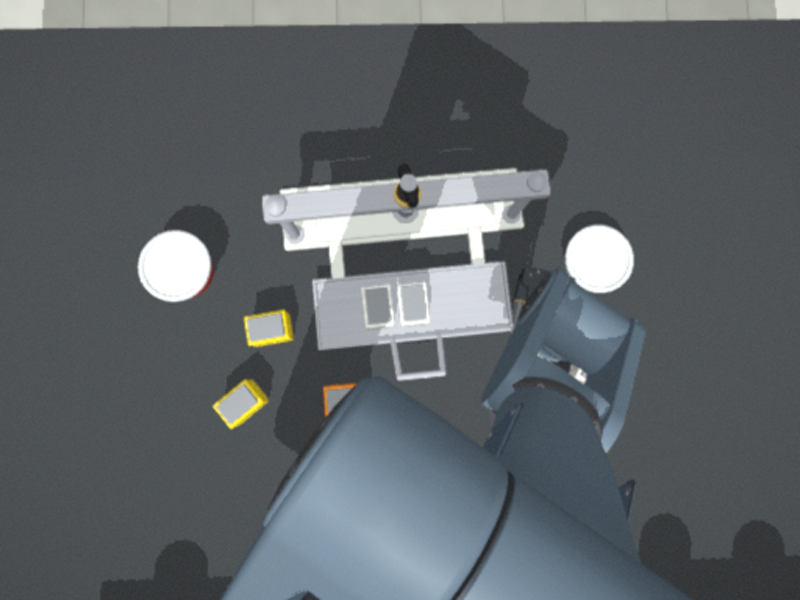

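Emit:
arm_command(translation=[[0.929,0,-0.018],[0.929,0,-0.018]], rotation=[[0,0.102,0],[0,0.102,0]], grip=[-1,-1])

```text
time_s: 13.95
position: [0.4462, -0.2742, 0.1597]
tcp_rot: [[-0.354, -0.001, 0.935], [-0.935, 0.001, -0.354], [-0.0, -1.0, -0.001]]
force: [-0.6, 0.0, 0.2]
opening: 0.998
```

Emit:
arm_command(translation=[[0.926,0,0.081],[0.926,0,0.081],[0.926,0,0.081],[0.926,0,0.081]], rotation=[[0,0.102,0],[0,0.102,0],[0,0.102,0],[0,0.102,0]], grip=[-1,-1,-1,-1])

```text
time_s: 14.35
position: [0.4261, -0.3434, 0.1597]
tcp_rot: [[-0.451, -0.002, 0.893], [-0.893, 0.003, -0.451], [-0.002, -1.0, -0.003]]
force: [0.4, 0.2, 0.3]
opening: 1.0
```

```bash
python3 v.py t5.png; python3 -c "
from h import *
c=cap('side');i=c['image'];
for r in models.spot_point('side','mould1'):
    p=pt(r['point']);print(round(r['conf'],2),np.round(p,1),np.round(atz(c,p,.026),4),np.round(atz(c,p,0),4))
"; python3 plan.py .4248 -.3476 .056 -27
```

```text
0.94 [223.1 250.2] [0.3907 0.072  0.026 ] [0.3899 0.0735 0.    ]
0.88 [261.6 195.5] [ 0.5353 -0.0353  0.026 ] [ 0.5379 -0.0363  0.    ]
0.87 [172.9 208.3] [0.5065 0.2054 0.026 ] [0.5085 0.21   0.    ]
0.83 [243.7 196.2] [0.5346 0.0134 0.026 ] [0.5372 0.0136 0.    ]
0.71 [373.9 231.3] [ 0.43   -0.3377  0.026 ] [ 0.4302 -0.3458  0.    ]
0.59 [154.3 258.4] [0.3743 0.2549 0.026 ] [0.3732 0.2607 0.    ]
0.96 [208.2 279.2] [0.475  0.2333 0.026 ] [0.4972 0.2153 0.    ]
0.95 [262.2 229.3] [ 0.5212 -0.022   0.026 ] [ 0.5451 -0.0497  0.    ]
0.9 [228.7 312.8] [0.3583 0.2738 0.026 ] [0.3761 0.2573 0.    ]
0.86 [249.9 234.8] [0.5285 0.024  0.026 ] [ 0.5528 -0.002   0.    ]
0.83 [278.9 274.6] [0.3572 0.0967 0.026 ] [0.375  0.0735 0.    ]
t 14.55 pos [ 0.4269 -0.3429  0.1606] psi -26.63 F [-0.1  0.3 -0.6] open 1.001 q1,6 [-50.5 -23.9]
-> [0.4248, -0.3476, 0.056, -27.0]
  T [0.032 0.653 0.003] R [0.001 0.003 0.   ] rows 2
  T [0.032 0.653 0.002] R [0.001 0.003 0.   ] rows 2
```

View pics/zt5.png

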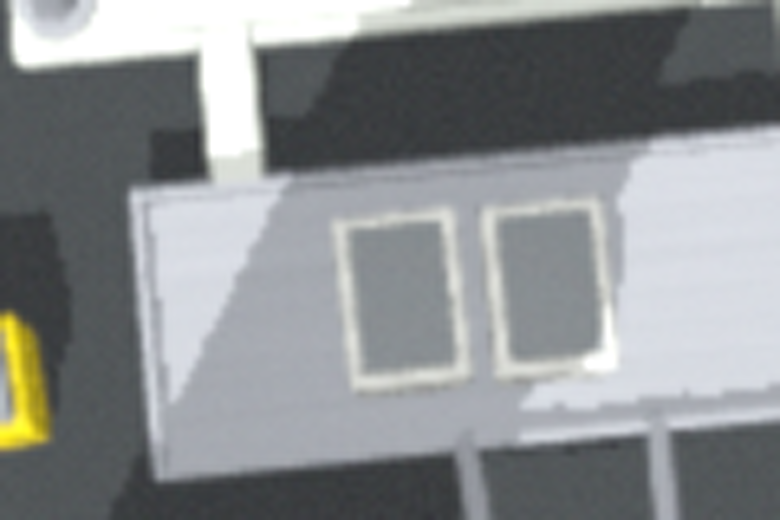

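Emit:
arm_command(translation=[[0.032,0.653,0.003],[0.032,0.653,0.003]], rotation=[[0,0.003,0],[0,0.003,0]], grip=[-1,-1])

```text
time_s: 14.75
position: [0.4234, -0.3432, 0.1037]
tcp_rot: [[-0.452, -0.008, 0.892], [-0.892, 0.01, -0.452], [-0.005, -1.0, -0.012]]
force: [-1.3, 0.9, 0.3]
opening: 1.0
```

Emit:
arm_command(translation=[[0.02,0.4,0.002],[0.02,0.653,0.002],[0.02,0.653,0.002],[0.02,0.653,0.002]], rotation=[[0,0.003,0],[0,0.003,0],[0,0.003,0],[0,0.003,0]], grip=[-1,-1,-1,-1])

```text
time_s: 15.15
position: [0.4256, -0.3485, 0.0576]
tcp_rot: [[-0.455, 0.0, 0.891], [-0.891, -0.0, -0.455], [0.0, -1.0, 0.0]]
force: [-0.5, -0.3, 0.2]
opening: 1.0
```

Emit:
arm_command(translation=[[0,0,0],[0,0,0],[0,0,0],[0,0,0],[0,0,0]], rotation=[[0,0,0],[0,0,0],[0,0,0],[0,0,0],[0,0,0]], grip=[1,1,1,1,1])

```text
time_s: 15.65
position: [0.4251, -0.3488, 0.0575]
tcp_rot: [[-0.455, 0.0, 0.89], [-0.89, -0.0, -0.455], [0.0, -1.0, 0.0]]
force: [-0.2, 0.9, 7.9]
opening: 0.778
```

Emit:
arm_command(translation=[[0,-0.3,0],[0,-0.9,0],[0,-0.9,0],[0,-0.9,0]], rotation=[[0,0,0],[0,0,0],[0,0,0],[0,0,0]], grip=[1,1,1,1])

```text
time_s: 16.05
position: [0.4254, -0.3491, 0.1292]
tcp_rot: [[-0.456, 0.001, 0.89], [-0.89, -0.002, -0.456], [0.001, -1.0, 0.002]]
force: [-0.1, 0.6, -3.5]
opening: 0.777
```

```bash
python3 plan.py .4248 -.3476 .17 -27 .5395 -.0989 .17 4.27
```

```text
t 16.05 pos [ 0.4254 -0.3491  0.1292] psi -27.1 F [-0.1  0.6 -3.5] open 0.777 q1,6 [-51.  -23.9]
-> [0.4248, -0.3476, 0.17, -27.0]
  T [-0.013 -0.509 -0.015] R [-0.002 -0.002  0.001] rows 1
-> [0.5395, -0.0989, 0.17, 4.27]
  T [-0.855  0.    -0.033] R [ 0.   -0.13  0.  ] rows 2
  T [-0.852  0.     0.083] R [ 0.   -0.13  0.  ] rows 2
  T [-0.833  0.     0.198] R [ 0.   -0.13  0.  ] rows 2
  T [-0.798  0.     0.31 ] R [ 0.   -0.13  0.  ] rows 2
```

Emit:
arm_command(translation=[[-0.43,-0.5,-0.03],[-0.86,-0.5,-0.04],[-0.86,-0.5,-0.04]], rotation=[[0,-0.06,0],[0,-0.13,0],[0,-0.13,0]], grip=[1,1,1])

```text
time_s: 16.35
position: [0.4535, -0.2814, 0.1673]
tcp_rot: [[-0.327, -0.003, 0.945], [-0.945, 0.005, -0.327], [-0.004, -1.0, -0.004]]
force: [-0.7, 0.3, -3.6]
opening: 0.776
```

Emit:
arm_command(translation=[[-0.43,0,0.04],[-0.852,0,0.083],[-0.852,0,0.083]], rotation=[[0,-0.06,0],[0,-0.13,0],[0,-0.13,0]], grip=[1,1,1])

```text
time_s: 16.65
position: [0.4816, -0.2197, 0.1663]
tcp_rot: [[-0.196, -0.005, 0.981], [-0.981, 0.005, -0.196], [-0.004, -1.0, -0.006]]
force: [-0.9, -0.1, -2.4]
opening: 0.779
```

Emit:
arm_command(translation=[[-0.42,0,0.1],[-0.833,0,0.198],[-0.833,0,0.198]], rotation=[[0,-0.06,0],[0,-0.13,0],[0,-0.13,0]], grip=[1,1,1])

```text
time_s: 16.95
position: [0.5108, -0.1587, 0.1666]
tcp_rot: [[-0.061, -0.003, 0.998], [-0.998, 0.003, -0.061], [-0.003, -1.0, -0.004]]
force: [-0.5, -0.6, -3.6]
opening: 0.779
```

Emit:
arm_command(translation=[[-0.4,0,0.15],[-0.798,0,0.31],[-0.798,0,0.31],[-0.798,0,0.31]], rotation=[[0,-0.06,0],[0,-0.13,0],[0,-0.13,0],[0,-0.13,0]], grip=[1,1,1,1])

```text
time_s: 17.35
position: [0.5393, -0.1, 0.1672]
tcp_rot: [[0.071, -0.003, 0.997], [-0.997, 0.0, 0.071], [-0.0, -1.0, -0.003]]
force: [-0.7, 0.1, -2.1]
opening: 0.78
```

```bash
python3 plan.py .5395 -.0999 .095 4.27
```

```text
t 17.35 pos [ 0.5393 -0.1     0.1672] psi 4.1 F [-0.7  0.1 -2.1] open 0.78 q1,6 [-22.2 -26.2]
-> [0.5395, -0.0999, 0.095, 4.27]
  T [-0.001  0.902  0.004] R [ 0.003 -0.003  0.   ] rows 2
```

Emit:
arm_command(translation=[[0,0.4,0.004],[0,0.8,0.004],[0,0.93,0.004],[0,0.93,0.004]], rotation=[[0,-0.003,0],[0,-0.003,0],[0,-0.003,0],[0,-0.003,0]], grip=[1,1,1,1])

```text
time_s: 17.75
position: [0.5387, -0.1005, 0.0922]
tcp_rot: [[0.072, -0.005, 0.997], [-0.997, 0.002, 0.072], [-0.002, -1.0, -0.005]]
force: [-0.7, 0.4, -2.3]
opening: 0.777
```

Emit:
arm_command(translation=[[0,0.09,0],[0,0.11,0],[0,0.11,0],[0,0.11,0]], rotation=[[0,0,0],[0,0,0],[0,0,0],[0,0,0]], grip=[1,1,1,1])

```text
time_s: 18.15
position: [0.541, -0.0999, 0.0861]
tcp_rot: [[0.075, 0.001, 0.997], [-0.997, -0.001, 0.075], [0.001, -1.0, 0.001]]
force: [-0.1, -0.7, -2.7]
opening: 0.78
```

```bash
python3 plan.py .5395 -.0999 .0835 4.27
```

```text
t 18.15 pos [ 0.541  -0.0999  0.0861] psi 4.28 F [-0.1 -0.7 -2.7] open 0.78 q1,6 [-22.1 -26.4]
-> [0.5395, -0.0999, 0.0835, 4.27]
  T [-0.001  0.032 -0.018] R [-0.001  0.     0.001] rows 1
```

Lower 3 mm, release, then rise and move aside (back over the open counter to the right) to look.

Emit:
arm_command(translation=[[0,0.02,-0.018],[0,0.042,-0.018],[0,0.042,-0.018],[0,0.042,-0.018]], rotation=[[0,0,0],[0,0,0],[0,0,0],[0,0,0]], grip=[1,1,1,1])

```text
time_s: 18.55
position: [0.5392, -0.0998, 0.0834]
tcp_rot: [[0.075, 0.001, 0.997], [-0.997, -0.001, 0.075], [0.001, -1.0, 0.001]]
force: [-1.8, -0.4, 6.8]
opening: 0.777
```

Emit:
arm_command(translation=[[0,0,0],[0,0,0],[0,0,0],[0,0,0]], rotation=[[0,0,0],[0,0,0],[0,0,0],[0,0,0]], grip=[-1,-1,-1,-1])

```text
time_s: 18.95
position: [0.5391, -0.0998, 0.0819]
tcp_rot: [[0.075, 0.0, 0.997], [-0.997, -0.0, 0.075], [0.0, -1.0, 0.0]]
force: [-0.7, 0.3, 0.4]
opening: 0.981
```

Emit:
arm_command(translation=[[0,-0.3,0],[0,-0.95,0],[0,-0.95,0],[0,-0.95,0]], rotation=[[0,0,0],[0,0,0],[0,0,0],[0,0,0]], grip=[-1,-1,-1,-1])

```text
time_s: 19.35
position: [0.5399, -0.1001, 0.1592]
tcp_rot: [[0.075, 0.003, 0.997], [-0.997, -0.001, 0.075], [0.002, -1.0, 0.003]]
force: [0.4, -0.2, -0.3]
opening: 1.006
```

Emit:
arm_command(translation=[[0.9,-0.2,-0.4],[0.9,-0.2,-0.4]], rotation=[[0,0,0],[0,0,0]], grip=[-1,-1])

```text
time_s: 19.55
position: [0.5113, -0.1746, 0.1727]
tcp_rot: [[0.076, -0.002, 0.997], [-0.997, 0.001, 0.076], [-0.001, -1.0, -0.002]]
force: [0.9, -0.5, 0.0]
opening: 1.002
```

Emit:
arm_command(translation=[[0.9,0,-0.4],[0.9,0,-0.4],[0.9,0,-0.4]], rotation=[[0,0,0],[0,0,0],[0,0,0]], grip=[-1,-1,-1])

```text
time_s: 19.85
position: [0.4844, -0.2514, 0.1723]
tcp_rot: [[0.07, -0.002, 0.998], [-0.998, 0.0, 0.07], [-0.0, -1.0, -0.002]]
force: [-0.1, 0.1, -1.3]
opening: 1.001
```

```bash
python3 v.py t6.png; python3 plan.py
```

```text
0.9 [173.3 207.7] [0.5081 0.2043 0.026 ] [0.51   0.2089 0.    ]
0.88 [243.6 193.2] [0.5428 0.0135 0.026 ] [0.5456 0.0137 0.    ]
0.7 [156.9 258.1] [0.3749 0.2481 0.026 ] [0.3738 0.2538 0.    ]
0.67 [220.5 252.9] [0.3838 0.079  0.026 ] [0.3829 0.0807 0.    ]
0.61 [263.5 198.4] [ 0.5272 -0.0402  0.026 ] [ 0.5296 -0.0413  0.    ]
0.59 [284.8 191.4] [ 0.545  -0.0992  0.026 ] [ 0.5478 -0.1016  0.    ]
t 19.95 pos [ 0.4848 -0.2479  0.1723] psi 4.16 F [0.  0.1 0.1] open 1.0 q1,6 [-38.9 -43. ]
```

View pics/zt6.png

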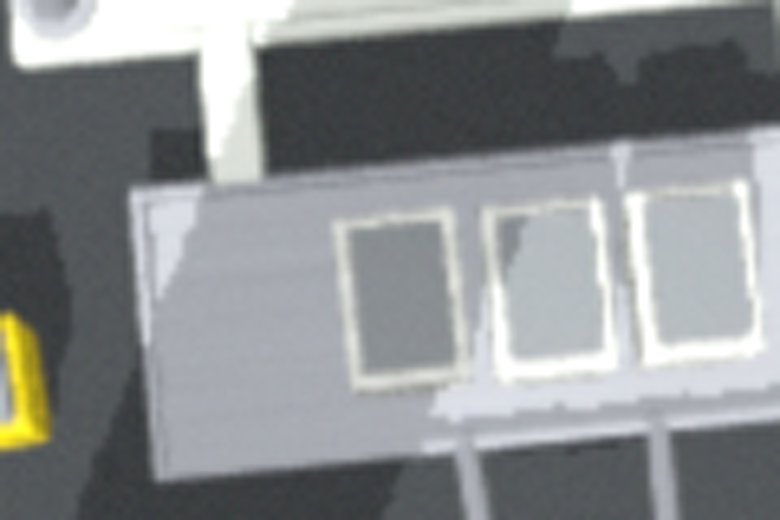

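```bash
cat > meas.py <<'E'
from h import *
from scipy.optimize import minimize,least_squares
from scipy.ndimage import map_coordinates
p=np.load('press.npy')
def rect(x,y,a,L,Wd,z,n=25):
    u=np.linspace(-1,1,n);o=np.ones(n)
    P=np.r_[np.c_[u*L/2,o*Wd/2],np.c_[u*L/2,-o*Wd/2],np.c_[o*L/2,u*Wd/2],np.c_[-o*L/2,u*Wd/2]]
    c,s=np.cos(a),np.sin(a);return np.c_[x+c*P[:,0]-s*P[:,1],y+s*P[:,0]+c*P[:,1],np.full(len(P),z)]
def samp(I,q): return map_coordinates(I,[q[:,1],q[:,0]],order=1,mode='nearest')
def measure(c,base,guess,zb=.026):
    # rim outline: bright strip inside. score = brightness just inside rim - outside ; follower: rim bright vs grey inside
    I=cv2.cvtColor(c['image'],cv2.COLOR_BGR2GRAY).astype(float)
    I=cv2.GaussianBlur(I,(0,0),.6)
    best=None
    def f(v):
        x,y,a=v[0],v[1],v[2]
        w=samp(I,proj(c,rect(x,y,a,.0640,.0440,zb+.06)))   # mid-rim
        inn=samp(I,proj(c,rect(x,y,a,.054,.034,zb+.07)))
        out=samp(I,proj(c,rect(x,y,a,.073,.053,zb+.06)))
        return -(2*w-inn-out).mean()
    for dx in(-.003,0,.003):
        for dy in(-.003,0,.003):
            r=minimize(f,[guess[0]+dx,guess[1]+dy,guess[2]],method='Nelder-Mead',options=dict(initial_simplex=np.array([guess[0]+dx,guess[1]+dy,guess[2]])+np.array([[0,0,0],[.002,0,0],[0,.002,0],[0,0,.03]])))
            if best is None or r.fun<best.fun:best=r
    return best.x,best.fun
if __name__=='__main__':
    c=cap('top')
    for g in[(.5309,.0167),(.5352,-.0411),(.5395,-.0989)]:
        v,s=measure(c,None,[g[0],g[1],p[2]])
        l=v[:2]-p[:2];cc,ss=np.cos(p[2]),np.sin(p[2])
        print(np.round(v[:2],4),'rel ang',round(np.degrees(v[2]-p[2]),2),'press mm',np.round([1e3*(cc*l[0]+ss*l[1]),1e3*(-ss*l[0]+cc*l[1])],1),round(s,1))
    I=cv2.imread('pics/top0.png')
E
python3 meas.py
```

```text
[0.5308 0.019 ] rel ang 0.46 press mm [-146.2   60.3] -63.1
[ 0.5338 -0.0398] rel ang 0.43 press mm [-147.6    1.5] -61.4
[ 0.5388 -0.098 ] rel ang 0.56 press mm [-147.  -57.] -64.1
```

```bash
cat > edge.py <<'E'
from h import *
from scipy.ndimage import map_coordinates
p=np.load('press.npy');c=cap('top')
I=cv2.cvtColor(cv2.imread('pics/top0.png'),cv2.COLOR_BGR2GRAY).astype(float)
cc,s=np.cos(p[2]),np.sin(p[2])
def edge(X0,Y0,dirx,diry,z):  # strongest edge near the predicted one, offset in mm along (dirx,diry) press axes
    t=np.arange(-.006,.0061,.0002);X=X0+t*dirx;Y=Y0+t*diry
    q=proj(c,np.c_[p[0]+cc*X-s*Y,p[1]+s*X+cc*Y,np.full(len(t),z)])
    v=map_coordinates(I,[q[:,1],q[:,0]],order=1);g=np.abs(np.gradient(np.convolve(np.pad(v,5,'edge'),np.ones(11)/11,'valid')))
    g=g-g.min();k=g.argmax();w=slice(max(0,k-8),k+9);return 1e3*(t[w]*g[w]).sum()/g[w].sum()
d=p[3]
for sg in(1,-1): print('tray side y',sg,np.round([edge(x-d,sg*.168,0,1,.038) for x in np.linspace(-.05,.05,9)],1))
for sg in(1,-1): print('tray x edge',sg,np.round([edge(sg*.06-d,y,1,0,.038) for y in np.linspace(-.15,.15,11)],1))
for sg in(1,-1): print('beam end y',sg,np.round([edge(x,sg*.215,0,1,.21) for x in np.linspace(-.015,.015,5)],1))
print('beam back',np.round([edge(.02,y,1,0,.21) for y in np.linspace(-.2,.2,9)],1))
E
python3 edge.py
```

```text
tray side y 1 [0.4 1.6 0.9 2.3 1.2 0.4 1.7 0.8 0.2]
tray side y -1 [ 0.2 -1.   0.1 -1.1 -0.1  0.2 -0.5  0.6 -0.6]
tray x edge 1 [ 1.3 -1.3  1.3  1.6  1.6  1.8  2.   2.   2.2 -2.7  2.7]
tray x edge -1 [-0.3 -0.3  0.3  0.5  0.7 -1.1 -0.9 -0.6 -0.4  0.3  0.1]
beam end y 1 [-0.8 -1.3  0.3 -0.2 -0.8]
beam end y -1 [1.9 1.  2.2 1.2 0.6]
beam back [ 1.2  5.2  5.1  5.1 -4.   5.1  5.1  5.1  0.7]
```

```bash
python3 plan.py .386 -.0523 .16 4.27 .386 -.0523 .07 4.27
```

```text
t 20.05 pos [ 0.4854 -0.2467  0.1728] psi 4.31 F [-0.4 -0.2 -0.9] open 0.998 q1,6 [-38.7 -43. ]
-> [0.386, -0.0523, 0.16, 4.27]
  T [-0.839  0.056 -0.352] R [ 0.001  0.    -0.001] rows 2
  T [-0.839  0.055 -0.352] R [ 0.001  0.    -0.001] rows 2
  T [-0.839  0.054 -0.353] R [ 0.001  0.    -0.001] rows 2
-> [0.386, -0.0523, 0.07, 4.27]
  T [0.    0.562 0.   ] R [0. 0. 0.] rows 1
  T [0.    0.562 0.   ] R [0. 0. 0.] rows 1
```

Emit:
arm_command(translation=[[-0.839,0.055,-0.352],[-0.839,0.055,-0.352],[-0.839,0.055,-0.352]], rotation=[[0,0,0],[0,0,0],[0,0,0]], grip=[1,1,1])

```text
time_s: 20.35
position: [0.4498, -0.178, 0.1686]
tcp_rot: [[0.079, -0.006, 0.997], [-0.997, 0.005, 0.079], [-0.005, -1.0, -0.005]]
force: [0.3, 0.7, -0.0]
opening: 0.809
```

Emit:
arm_command(translation=[[-0.839,0.055,-0.352],[-0.839,0.055,-0.352],[-0.839,0.055,-0.352]], rotation=[[0,0,0],[0,0,0],[0,0,0]], grip=[1,1,1])

```text
time_s: 20.65
position: [0.4176, -0.115, 0.1647]
tcp_rot: [[0.078, -0.004, 0.997], [-0.997, 0.002, 0.078], [-0.003, -1.0, -0.004]]
force: [-0.6, -0.2, -0.1]
opening: 0.54
```

Emit:
arm_command(translation=[[-0.839,0.054,-0.353],[-0.839,0.054,-0.353],[-0.839,0.054,-0.353],[-0.839,0.054,-0.353],[-0.839,0.054,-0.353]], rotation=[[0,0,0],[0,0,0],[0,0,0],[0,0,0],[0,0,0]], grip=[1,1,1,1,1])

```text
time_s: 21.15
position: [0.389, -0.0552, 0.1611]
tcp_rot: [[0.074, 0.003, 0.997], [-0.997, -0.002, 0.074], [0.002, -1.0, 0.003]]
force: [-0.4, -0.0, 0.4]
opening: 0.083
```

Emit:
arm_command(translation=[[0,0.5,0],[0,1,0],[0,1,0],[0,1,0]], rotation=[[0,0,0],[0,0,0],[0,0,0],[0,0,0]], grip=[1,1,1,1])

```text
time_s: 21.55
position: [0.387, -0.0544, 0.0804]
tcp_rot: [[0.074, -0.002, 0.997], [-0.997, 0.001, 0.074], [-0.001, -1.0, -0.002]]
force: [0.2, -0.1, 0.5]
opening: 0.005
```

```bash
python3 plan.py .386 -.0523 .07 4.27; python3 meas.py; python3 -c "
from h import *
c=cap('side');i=c['image'];cv2.imwrite('pics/s3.png',cv2.resize(i[110:290,140:380],(800,600),interpolation=cv2.INTER_CUBIC))"
```

```text
t 21.55 pos [ 0.387  -0.0544  0.0804] psi 4.22 F [ 0.2 -0.1  0.5] open 0.005 q1,6 [-24.5 -28.7]
-> [0.386, -0.0523, 0.07, 4.27]
  T [-0.027  0.13  -0.01 ] R [ 0.002 -0.001 -0.001] rows 1
[0.5306 0.0188] rel ang 0.27 press mm [-146.4   60.1] -63.3
[ 0.5338 -0.0395] rel ang -0.5 press mm [-147.6    1.7] -68.0
[ 0.5389 -0.098 ] rel ang 0.17 press mm [-146.8  -57. ] -67.4
```

View pics/s3.png

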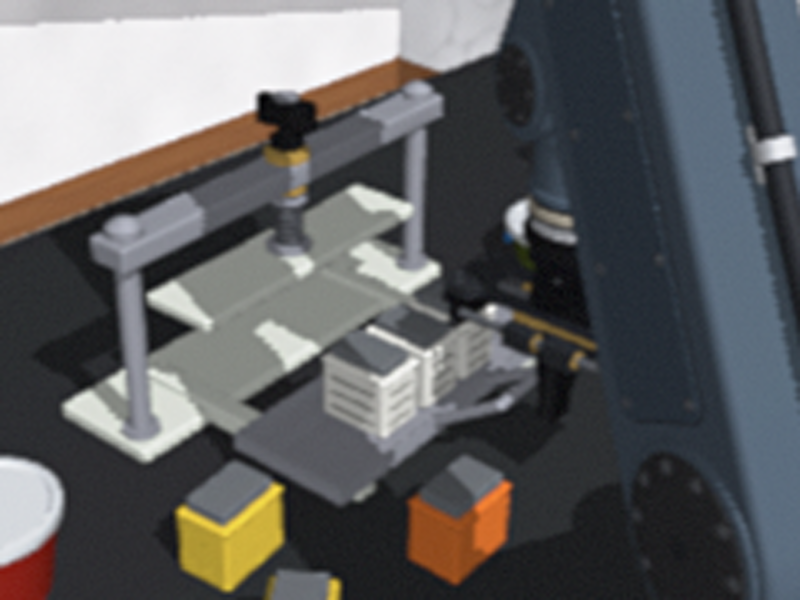

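Emit:
arm_command(translation=[[-0.025,0.1,0],[-0.025,0.1,0.05],[-0.025,0.1,0.12],[-0.025,0.1,0.2],[-0.025,0.1,0.28]], rotation=[[0,0,0],[0,0,0],[0,0,0],[0,0,0],[0,0,0]], grip=[1,1,1,1,1])

```text
time_s: 22.15
position: [0.4077, -0.0497, 0.0733]
tcp_rot: [[0.076, -0.003, 0.997], [-0.997, 0.001, 0.076], [-0.001, -1.0, -0.003]]
force: [-5.9, -3.9, 5.4]
opening: 0.006
```

Emit:
arm_command(translation=[[0,0,0.08],[0,0,0.16],[0,0,0.24],[0,0,0.32],[0,0,0.4]], rotation=[[0,0,0],[0,0,0],[0,0,0],[0,0,0],[0,0,0]], grip=[1,1,1,1,1])

```text
time_s: 22.65
position: [0.4393, -0.0473, 0.0732]
tcp_rot: [[0.076, -0.004, 0.997], [-0.997, 0.0, 0.076], [-0.001, -1.0, -0.004]]
force: [-5.6, -3.0, 5.4]
opening: 0.003
```

Emit:
arm_command(translation=[[0,0,0.08],[0,0,0.16],[0,0,0.24],[0,0,0.32],[0,0,0.4]], rotation=[[0,0,0],[0,0,0],[0,0,0],[0,0,0],[0,0,0]], grip=[1,1,1,1,1])

```text
time_s: 23.15
position: [0.4711, -0.045, 0.0732]
tcp_rot: [[0.076, -0.004, 0.997], [-0.997, 0.0, 0.076], [-0.001, -1.0, -0.004]]
force: [-5.4, -3.1, 5.6]
opening: 0.007
```

Emit:
arm_command(translation=[[0,0,0.08],[0,0,0.16],[0,0,0.24],[0,0,0.32],[0,0,0.4]], rotation=[[0,0,0],[0,0,0],[0,0,0],[0,0,0],[0,0,0]], grip=[1,1,1,1,1])

```text
time_s: 23.65
position: [0.5029, -0.0427, 0.0733]
tcp_rot: [[0.076, -0.004, 0.997], [-0.997, 0.0, 0.076], [-0.0, -1.0, -0.004]]
force: [-5.8, -2.7, 5.6]
opening: 0.008
```

```bash
python3 plan.py; python3 see.py t7.png
```

```text
t 23.65 pos [ 0.5029 -0.0427  0.0733] psi 4.34 F [-5.8 -2.7  5.6] open 0.008 q1,6 [-17.5 -21.8]
0.88 [239.8 157.3] [0.6425 0.0216 0.026 ] [0.6476 0.022  0.    ]
0.76 [260.8 160.4] [ 0.6325 -0.0359  0.026 ] [ 0.6374 -0.0369  0.    ]
0.7 [282.8 155.5] [ 0.6449 -0.097   0.026 ] [ 0.6501 -0.0995  0.    ]
0.62 [173.4 207.6] [0.5084 0.204  0.026 ] [0.5104 0.2086 0.    ]
```

Emit:
arm_command(translation=[[0,0,0.08],[0,0,0.16],[0,0,0.24],[0,0,0.32],[0,0,0.36]], rotation=[[0,0,0],[0,0,0],[0,0,0],[0,0,0],[0,0,0]], grip=[1,1,1,1,1])

```text
time_s: 24.3
position: [0.5322, -0.0404, 0.0729]
tcp_rot: [[0.075, -0.003, 0.997], [-0.997, 0.0, 0.075], [-0.001, -1.0, -0.003]]
force: [-5.7, -1.0, 5.5]
opening: 0.006
```

Emit:
arm_command(translation=[[0,0,0.025],[0,0,0.05],[0,0,0.05]], rotation=[[0,0,0],[0,0,0],[0,0,0]], grip=[1,1,1])

```text
time_s: 24.6
position: [0.5368, -0.0401, 0.0729]
tcp_rot: [[0.075, -0.001, 0.997], [-0.997, 0.0, 0.075], [-0.0, -1.0, -0.001]]
force: [-3.5, -0.6, 4.5]
opening: 0.005
```

```bash
python3 plan.py; python3 see.py t7.png
```

```text
t 24.6 pos [ 0.5368 -0.0401  0.0729] psi 4.28 F [-3.5 -0.6  4.5] open 0.005 q1,6 [-16.2 -20.5]
0.56 [171.5 210.2] [0.5014 0.2091 0.026 ] [0.5033 0.2138 0.    ]
0.43 [275.4 142.5] [ 0.6819 -0.0778  0.026 ] [ 0.688  -0.0798  0.    ]
```

View pics/t7.png

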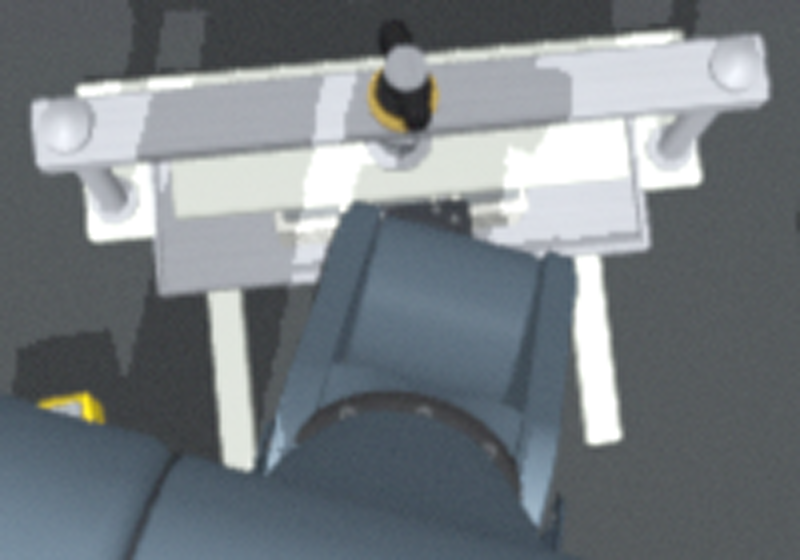

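Emit:
arm_command(translation=[[0,0,0.025],[0,0,0.025],[0,0,0.025]], rotation=[[0,0,0],[0,0,0],[0,0,0]], grip=[1,1,1])

```text
time_s: 25.05
position: [0.5389, -0.04, 0.0728]
tcp_rot: [[0.075, -0.001, 0.997], [-0.997, 0.0, 0.075], [-0.0, -1.0, -0.001]]
force: [-4.9, -0.0, 5.2]
opening: 0.001
```

Emit:
arm_command(translation=[[0,0,0.02],[0,0,0.02],[0,0,0.02]], rotation=[[0,0,0],[0,0,0],[0,0,0]], grip=[1,1,1])

```text
time_s: 25.35
position: [0.5405, -0.0399, 0.0728]
tcp_rot: [[0.075, -0.001, 0.997], [-0.997, 0.0, 0.075], [-0.0, -1.0, -0.001]]
force: [-4.6, 0.6, 5.2]
opening: 0.004
```

Emit:
arm_command(translation=[[0,0,0.02],[0,0,0.02]], rotation=[[0,0,0],[0,0,0]], grip=[1,1])

```text
time_s: 25.55
position: [0.5421, -0.0398, 0.0728]
tcp_rot: [[0.075, -0.001, 0.997], [-0.997, 0.0, 0.075], [-0.0, -1.0, -0.001]]
force: [-5.1, 1.0, 5.1]
opening: 0.001
```

Emit:
arm_command(translation=[[0,0,0.02],[0,0,0.02]], rotation=[[0,0,0],[0,0,0]], grip=[1,1])

```text
time_s: 25.75
position: [0.5437, -0.0396, 0.0728]
tcp_rot: [[0.075, -0.001, 0.997], [-0.997, 0.0, 0.075], [-0.0, -1.0, -0.001]]
force: [-4.6, 0.2, 5.1]
opening: 0.006
```

Emit:
arm_command(translation=[[0,0,0.02],[0,0,0.02]], rotation=[[0,0,0],[0,0,0]], grip=[1,1])

```text
time_s: 25.95
position: [0.5454, -0.0396, 0.0728]
tcp_rot: [[0.075, -0.0, 0.997], [-0.997, 0.0, 0.075], [-0.0, -1.0, -0.0]]
force: [-4.7, 0.6, 5.5]
opening: 0.005
```

Emit:
arm_command(translation=[[0,0,0.02],[0,0,0.02]], rotation=[[0,0,0],[0,0,0]], grip=[1,1])

```text
time_s: 26.15
position: [0.5469, -0.0394, 0.0728]
tcp_rot: [[0.075, -0.001, 0.997], [-0.997, 0.0, 0.075], [-0.0, -1.0, -0.0]]
force: [-3.8, 0.5, 4.4]
opening: 0.007
```

Emit:
arm_command(translation=[[0,0,0.02],[0,0,0.02]], rotation=[[0,0,0],[0,0,0]], grip=[1,1])

```text
time_s: 26.35
position: [0.5485, -0.0393, 0.0728]
tcp_rot: [[0.075, -0.001, 0.997], [-0.997, 0.0, 0.075], [-0.0, -1.0, -0.001]]
force: [-4.9, 0.6, 5.1]
opening: 0.009
```

Emit:
arm_command(translation=[[0,0,0.02],[0,0,0.02]], rotation=[[0,0,0],[0,0,0]], grip=[1,1])

```text
time_s: 26.55
position: [0.5485, -0.0393, 0.0728]
tcp_rot: [[0.075, -0.004, 0.997], [-0.997, 0.0, 0.075], [-0.001, -1.0, -0.004]]
force: [-7.0, -0.1, 7.5]
opening: 0.005
```

Emit:
arm_command(translation=[[0,0,0.02],[0,0,0.02],[0,0,0.02]], rotation=[[0,0,0],[0,0,0],[0,0,0]], grip=[1,1,1])

```text
time_s: 26.85
position: [0.5485, -0.0392, 0.0728]
tcp_rot: [[0.076, -0.007, 0.997], [-0.997, 0.0, 0.076], [-0.001, -1.0, -0.007]]
force: [-10.7, -2.1, 10.1]
opening: 0.006
```

Emit:
arm_command(translation=[[0,0,-0.3],[0,0,-0.6],[0,0,-0.6]], rotation=[[0,0,0],[0,0,0],[0,0,0]], grip=[1,1,1])

```text
time_s: 27.15
position: [0.502, -0.0426, 0.0724]
tcp_rot: [[0.074, -0.002, 0.997], [-0.997, 0.001, 0.074], [-0.001, -1.0, -0.002]]
force: [-0.1, -0.1, -1.4]
opening: 0.007
```

Emit:
arm_command(translation=[[0,-0.5,-0.5],[0,-1,-0.8],[0,-1,-0.8]], rotation=[[0,0,0],[0,0,0],[0,0,0]], grip=[-1,-1,-1])

```text
time_s: 27.45
position: [0.4412, -0.0482, 0.1558]
tcp_rot: [[0.074, 0.006, 0.997], [-0.997, -0.002, 0.074], [0.003, -1.0, 0.006]]
force: [-0.1, -0.6, 0.0]
opening: 0.192
```

Emit:
arm_command(translation=[[0.5,-1,0],[0.9,-1,0],[0.9,-1,0]], rotation=[[0,0,0],[0,0,0],[0,0,0]], grip=[-1,-1,-1])

```text
time_s: 27.75
position: [0.4517, -0.1248, 0.2367]
tcp_rot: [[0.072, 0.014, 0.997], [-0.997, -0.008, 0.072], [0.009, -1.0, 0.013]]
force: [0.9, -0.5, -0.8]
opening: 0.469
```

Emit:
arm_command(translation=[[0.9,-0.5,0],[0.9,-1,0],[0.9,-1,0]], rotation=[[0,0,0],[0,0,0],[0,0,0]], grip=[-1,-1,-1])

```text
time_s: 28.05
position: [0.4554, -0.196, 0.3168]
tcp_rot: [[0.072, 0.01, 0.997], [-0.997, -0.007, 0.072], [0.008, -1.0, 0.01]]
force: [0.6, 0.6, 0.5]
opening: 0.744
```

```bash
cat > knob.py <<'E'
from h import *
import sys
p=np.load('press.npy')
def hull(c,phi,x,y):
    M=np.zeros((384*4,512*4),np.uint8)
    def fill(P):
        q=((proj(c,P)+.5)*4).astype(np.int32);cv2.fillConvexPoly(M,cv2.convexHull(q),255)
    B=np.array([(a*.03,b*.008,z) for a in(-1,1) for b in(-1,1) for z in(.239,.269)])
    cc,s=np.cos(phi),np.sin(phi);fill(np.c_[x+cc*B[:,0]-s*B[:,1],y+s*B[:,0]+cc*B[:,1],B[:,2]])
    t=np.linspace(0,2*np.pi,24);fill(np.r_[np.c_[x+.017*np.cos(t),y+.017*np.sin(t),t*0+.232],np.c_[x+.017*np.cos(t),y+.017*np.sin(t),t*0+.222]])
    return cv2.resize(M,(512,384),interpolation=cv2.INTER_AREA)/255.
def knob(show=None):
    s={}
    for n in('top','side'):
        c=cap(n,show and n+show);I=c['image'].max(2).astype(float)
        q=proj(c,[[p[0],p[1],.25]])[0].astype(int);sl=(slice(q[1]-22,q[1]+16),slice(q[0]-22,q[0]+22))
        D=np.clip((65-I[sl])/20,0,1)
        for k in range(0,180,3):
            best=1e9
            for dx in(-.002,0,.002):
                for dy in(-.002,0,.002):
                    H=hull(c,np.radians(k),p[0]+dx,p[1]+dy)[sl];best=min(best,np.abs(H-D).sum())
            s.setdefault(k,{})[n]=best
    for n in('top','side'):
        o=sorted(s,key=lambda k:s[k][n])[:5];print(n,[(k,round(s[k][n],1)) for k in o])
    o=sorted(s,key=lambda k:sum(s[k].values()))[:5];print('both',o,[round(sum(s[k].values()),1) for k in o],'press-rel',o[0]-np.degrees(p[2]))
if __name__=='__main__': knob(sys.argv[1])
E
python3 knob.py 8.png; python3 plan.py; python3 - <<'E'
import cv2,numpy as np
a=cv2.imread('pics/top8.png')[95:185,190:335];b=cv2.imread('pics/side8.png')[115:250,150:310]
cv2.imwrite('pics/c8.png',np.vstack([cv2.resize(a,(435,270),interpolation=cv2.INTER_CUBIC)[:, :],]) )
cv2.imwrite('pics/d8.png',cv2.resize(b,(704,594),interpolation=cv2.INTER_CUBIC))
E
```

```text
top [(9, np.float64(227.8)), (12, np.float64(228.4)), (6, np.float64(228.5)), (15, np.float64(231.5)), (18, np.float64(233.7))]
side [(171, np.float64(117.6)), (174, np.float64(118.5)), (177, np.float64(120.1)), (168, np.float64(122.8)), (0, np.float64(122.9))]
both [6, 0, 9, 177, 3] [np.float64(362.7), np.float64(363.1), np.float64(364.4), np.float64(365.3), np.float64(365.6)] press-rel 1.730071830614861
t 28.15 pos [ 0.4538 -0.1937  0.3146] psi 4.17 F [ 0.   0.2 -0.9] open 0.834 q1,6 [-36.1 -40.3]
```

View pics/d8.png

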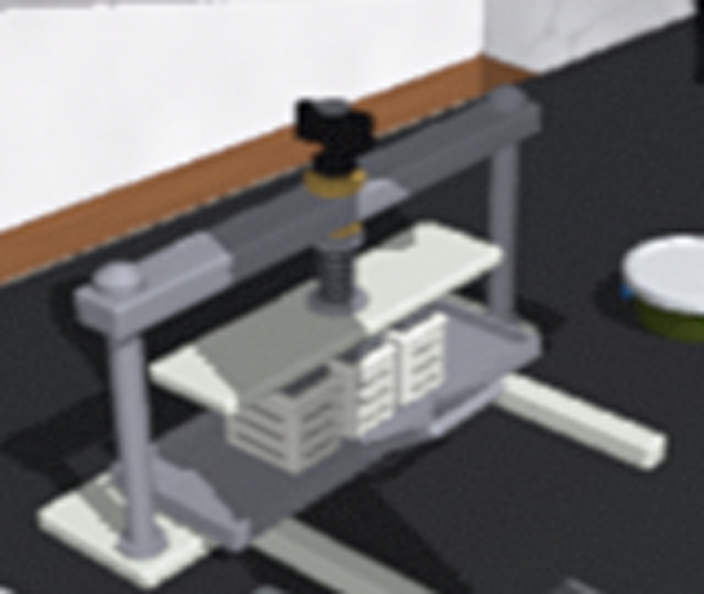

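```bash
python3 - <<'E'
from h import *
c=cap('top')
def q(x,y,s=8,ox=236,oy=100): return [(x+.5)/s-.5+ox,(y+.5)/s-.5+oy]
b=atz(c,q(180,38),.269)
for z in(.239,.245,.269):
    f=atz(c,q(232,262),z);d=b-f;print(z,b,f,np.hypot(*d[:2]),np.degrees(np.arctan2(d[1],d[0])))
p=np.load('press.npy')
i=cv2.imread('pics/top8.png')[98:140,240:282];j=cv2.imread('pics/side8.png')[125:167,205:247]
# overlay candidates
C={'top':cap('top'),'side':cap('side')}
out=[]
for phi in(-12,0,12):
    B=np.array([(a*.03,b*.008,z) for z in(.269,.239) for a,b in((-1,-1),(1,-1),(1,1),(-1,1))])
    cc,s=np.cos(np.radians(phi)),np.sin(np.radians(phi));P=np.c_[p[0]+cc*B[:,0]-s*B[:,1],p[1]+s*B[:,0]+cc*B[:,1],B[:,2]]
    col=[]
    for im,n,o in((i,'top',(240,98)),(j,'side',(205,125))):
        k=cv2.resize(im,(260,260),interpolation=cv2.INTER_CUBIC);sc=260/42
        k=cv2.convertScaleAbs(k,alpha=1.4,beta=30)
        uv=((proj(C[n],P)+.5-np.array(o))*sc).astype(int)
        for a in range(4):
            for A,Bb in((a,(a+1)%4),(a+4,(a+1)%4+4),(a,a+4)): cv2.line(k,tuple(map(int,uv[A])),tuple(map(int,uv[Bb])),(0,0,255) if Bb<4 else (0,255,0),1)
        col.append(k)
    out.append(np.vstack(col))
cv2.imwrite('pics/ov.png',np.hstack(out))
E
```

```text
0.239 [ 0.71159571 -0.02417239  0.269     ] [ 0.65626599 -0.03805824  0.239     ] 0.05704555529875165 14.088289973706408
0.245 [ 0.71159571 -0.02417239  0.269     ] [ 0.6547106  -0.03776094  0.245     ] 0.058485598640465 13.434877835054413
0.269 [ 0.71159571 -0.02417239  0.269     ] [ 0.64848903 -0.03657173  0.269     ] 0.06431327492238535 11.116001809236113
```

View pics/ov.png

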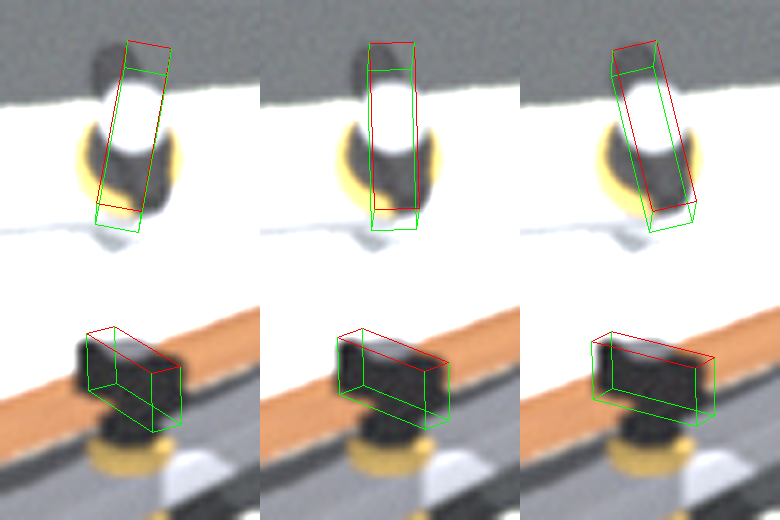

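```bash
python3 - <<'E'
from h import *
c=cap('side');p=np.load('press.npy');cc,s=np.cos(p[2]),np.sin(p[2])
W=lambda X,Y,Z:[p[0]+cc*X-s*Y,p[1]+s*X+cc*Y,Z]
k=cv2.resize(cv2.imread('pics/side8.png')[180:220,165:275],(770,280),interpolation=cv2.INTER_CUBIC)
f=lambda q:tuple(int(v) for v in ((q+.5-np.array([165,180]))*7))
rows=[]
for h in(.109,.1053,.1025):
    m=k.copy()
    for z,col in((h,(0,0,255)),(h+.012,(0,255,0))):
        q=proj(c,[W(-.038,.146,z),W(-.038,-.146,z),W(.038,.146,z)]);cv2.line(m,f(q[0]),f(q[1]),col,1);cv2.line(m,f(q[0]),f(q[2]),col,1)
    rows.append(m[60:260])
cv2.imwrite('pics/pl.png',np.vstack(rows))
E
python3 plan.py .6811 -.0302 .33 103.5 .6811 -.0302 .33 -76.5
```

```text
t 28.35 pos [ 0.4506 -0.19    0.311 ] psi 4.32 F [ 0.3  0.1 -0.4] open 0.969 q1,6 [-36.  -40.3]
-> [0.6811, -0.0302, 0.33, 103.5]
  T [-0.444 -0.06   0.756] R [ 0.    -0.413 -0.001] rows 3
  T [-0.086 -0.06   0.872] R [ 0.    -0.413 -0.001] rows 3
  T [ 0.288 -0.06   0.828] R [ 0.    -0.413 -0.001] rows 3
  T [ 0.609 -0.06   0.631] R [ 0.    -0.413 -0.001] rows 3
-> [0.6811, -0.0302, 0.33, -76.5]
  T [0. 0. 0.] R [0.  0.6 0. ] rows 5
  T [0. 0. 0.] R [0.  0.6 0. ] rows 5
  T [0. 0. 0.] R [0.  0.6 0. ] rows 5
  T [0. 0. 0.] R [0.  0.6 0. ] rows 5
  T [0. 0. 0.] R [0.  0.6 0. ] rows 5
```

View pics/pl.png

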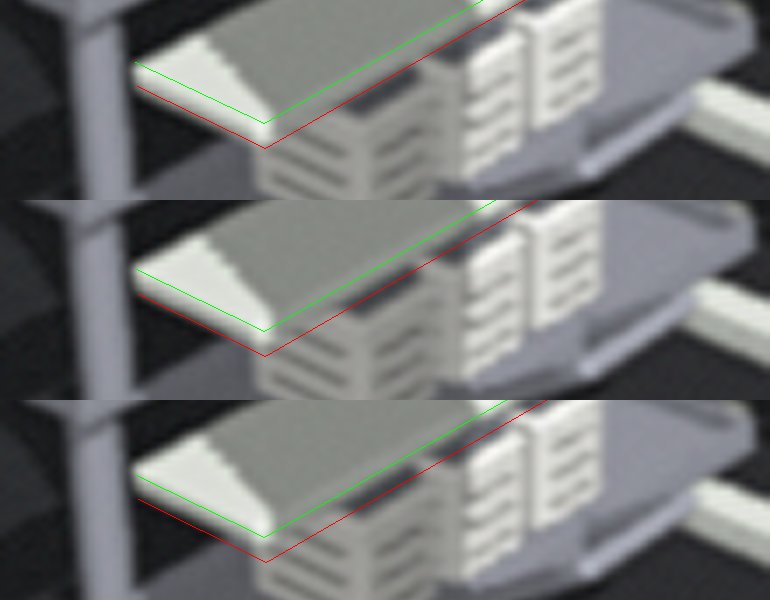

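```bash
cat > zed.py <<'E'
from h import *
from scipy.ndimage import map_coordinates
p=np.load('press.npy');cc,s=np.cos(p[2]),np.sin(p[2])
def prof(c,X,Y,z0,h=.010,sign=0):
    I=cv2.cvtColor(c['image'],cv2.COLOR_BGR2GRAY).astype(float)
    z=np.arange(z0-h,z0+h+1e-9,.00025)
    q=proj(c,np.c_[np.full(len(z),p[0]+cc*X-s*Y),np.full(len(z),p[1]+s*X+cc*Y),z])
    v=map_coordinates(I,[q[:,1],q[:,0]],order=1);g=np.gradient(np.convolve(np.pad(v,4,'edge'),np.ones(9)/9,'valid'))
    g=np.abs(g) if sign==0 else np.clip(sign*g,0,None)
    k=g.argmax();w=slice(max(0,k-8),k+9);return 1e3*(z[w]*g[w]).sum()/g[w].sum()
def run(c):
    # bottom edges: brighter above (sign+), top edges seen
    print('beam bottom (186)',np.round([prof(c,-.02,y,.186,.008,1) for y in(.19,.17,.15,.12,.09,.06)],1))
    print('beam end bottom   ',np.round([prof(c,x,.215,.186,.008,1) for x in(-.015,-.005,.005,.015)],1))
    print('plate bot front',np.round([prof(c,-.038,y,.104,.010,1) for y in(.143,.138,.133,.128,.122,.115)],1))
    print('plate bot end  ',np.round([prof(c,x,.146,.104,.010,1) for x in(-.034,-.025,-.015,0,.015,.03)],1))
    print('tray rim end top(38) ',np.round([prof(c,x,.168,.038,.008,0) for x in(-.05,-.03,-.01)],1))
if __name__=='__main__': run(cap('side'))
E
python3 zed.py
```

```text
beam bottom (186) [190.1 190.7 191.2 191.6 189.8 190.5]
beam end bottom    [189.6 189.3 188.3 187.6]
plate bot front [110.6 107.8 102.   96.4 107.1 100.4]
plate bot end   [110.1 110.5 109.7 107.  107.9 105. ]
tray rim end top(38)  [39.1 36.4 38.5]
```

```bash
python3 plan.py .682 -.0311 .34 103.5 .682 -.0311 .2600 103.5
```

```text
t 28.4 pos [ 0.4505 -0.19    0.3111] psi 4.33 F [-0.6  0.6 -0.2] open 0.982 q1,6 [-36.  -40.3]
-> [0.682, -0.0311, 0.34, 103.5]
  T [-0.441 -0.091  0.759] R [ 0.    -0.413 -0.001] rows 3
  T [-0.082 -0.092  0.873] R [ 0.    -0.413 -0.001] rows 3
  T [ 0.292 -0.091  0.827] R [ 0.    -0.413 -0.001] rows 3
  T [ 0.612 -0.091  0.629] R [ 0.    -0.413 -0.001] rows 3
-> [0.682, -0.0311, 0.26, 103.5]
  T [0. 1. 0.] R [0. 0. 0.] rows 2
```

Emit:
arm_command(translation=[[-0.441,-0.091,0.759],[-0.441,-0.091,0.759],[-0.441,-0.091,0.759]], rotation=[[0,-0.413,0],[0,-0.413,0],[0,-0.413,0]], grip=[-1,-1,-1])

```text
time_s: 28.7
position: [0.5109, -0.1494, 0.3191]
tcp_rot: [[0.494, 0.0, 0.87], [-0.87, 0.001, 0.494], [-0.001, -1.0, 0.001]]
force: [-0.0, 0.3, -0.2]
opening: 0.999
```

Emit:
arm_command(translation=[[-0.082,-0.091,0.873],[-0.082,-0.091,0.873],[-0.082,-0.091,0.873]], rotation=[[0,-0.413,0],[0,-0.413,0],[0,-0.413,0]], grip=[-1,-1,-1])

```text
time_s: 29.0
position: [0.5688, -0.1094, 0.3261]
tcp_rot: [[0.813, 0.0, 0.582], [-0.582, 0.001, 0.813], [-0.001, -1.0, 0.001]]
force: [-0.4, 0.2, 0.9]
opening: 1.003
```

Emit:
arm_command(translation=[[0.292,-0.091,0.827],[0.292,-0.091,0.827],[0.292,-0.091,0.827]], rotation=[[0,-0.413,0],[0,-0.413,0],[0,-0.413,0]], grip=[-1,-1,-1])

```text
time_s: 29.3
position: [0.6266, -0.0695, 0.333]
tcp_rot: [[0.982, -0.0, 0.188], [-0.188, 0.001, 0.982], [-0.0, -1.0, 0.001]]
force: [-0.6, 0.1, -0.4]
opening: 0.997
```

Emit:
arm_command(translation=[[0.612,-0.091,0.629],[0.612,-0.091,0.629],[0.612,-0.091,0.629],[0.612,-0.091,0.629],[0.612,-0.091,0.629]], rotation=[[0,-0.413,0],[0,-0.413,0],[0,-0.413,0],[0,-0.413,0],[0,-0.413,0]], grip=[-1,-1,-1,-1,-1])

```text
time_s: 29.8
position: [0.6821, -0.032, 0.3405]
tcp_rot: [[0.973, -0.002, -0.23], [0.23, 0.001, 0.973], [-0.002, -1.0, 0.001]]
force: [-0.2, 0.5, -0.4]
opening: 1.003
```

```bash
python3 plan.py .682 -.0311 .26 103.5; python3 zed.py
```

```text
t 29.8 pos [ 0.6821 -0.032   0.3405] psi 103.27 F [-0.2  0.5 -0.4] open 1.003 q1,6 [ -12.  -115.3]
-> [0.682, -0.0311, 0.26, 103.5]
  T [0.002 0.503 0.005] R [-0.001 -0.002 -0.001] rows 1
  T [0.001 0.503 0.005] R [-0.001 -0.002 -0.001] rows 1
beam bottom (186) [190.2 190.7 191.2 192.  192.  190.9]
beam end bottom    [189.7 189.3 188.3 187.6]
plate bot front [ 96.7  94.9 102.   96.6 107.1 100.4]
plate bot end   [110.6 106.4 109.6 107.  107.6 108.6]
tray rim end top(38)  [35.7 36.5 38.7]
```

Emit:
arm_command(translation=[[0,0.5,0.01],[0,1,0.01],[0,1,0.01],[0,1,0.01]], rotation=[[0,0,0],[0,0,0],[0,0,0],[0,0,0]], grip=[-1,-1,-1,-1])

```text
time_s: 30.25
position: [0.6822, -0.0321, 0.2618]
tcp_rot: [[0.973, -0.002, -0.23], [0.23, 0.0, 0.973], [-0.001, -1.0, 0.001]]
force: [0.3, -1.1, 0.4]
opening: 1.002
```

Emit:
arm_command(translation=[[0,0,0],[0,0,0],[0,0,0],[0,0,0],[0,0,0]], rotation=[[0,0,0],[0,0,0],[0,0,0],[0,0,0],[0,0,0]], grip=[1,1,1,1,1])

```text
time_s: 30.75
position: [0.6826, -0.0318, 0.2625]
tcp_rot: [[0.973, 0.001, -0.232], [0.232, -0.0, 0.973], [0.001, -1.0, -0.0]]
force: [0.0, 0.7, 0.4]
opening: 0.629
```

Emit:
arm_command(translation=[[0,0,0],[0,0,0],[0,0,0],[0,0,0],[0,0,0]], rotation=[[0,0,0],[0,0,0],[0,0,0],[0,0,0],[0,0,0]], grip=[1,1,1,1,1])

```text
time_s: 31.25
position: [0.6821, -0.0301, 0.2618]
tcp_rot: [[0.973, -0.001, -0.232], [0.232, 0.004, 0.973], [-0.0, -1.0, 0.004]]
force: [0.1, 1.4, 0.2]
opening: 0.184
```

```bash
python3 plan.py; python3 -c "
from rig import bot;print(bot.read_state()['moment'])
from h import *
c=cap('side','g0.png')"
```

```text
t 31.25 pos [ 0.6821 -0.0301  0.2618] psi 103.4 F [0.1 1.4 0.2] open 0.184 q1,6 [ -12.  -115.4]
[-0.03239304 -0.02464865 -0.11565483]
```

Emit:
arm_command(translation=[[0,0,0.02],[0,0,0.02],[0,0,0.02],[0,0,0.02],[0,0,0.02]], rotation=[[0,0.1,0],[0,0.25,0],[0,0.38,0],[0,0.5,0],[0,0.6,0]], grip=[1,1,1,1,1])

```text
time_s: 31.8
position: [0.6821, -0.0292, 0.2618]
tcp_rot: [[0.922, 0.0, 0.388], [-0.388, 0.002, 0.922], [-0.001, -1.0, 0.002]]
force: [1.1, 2.8, -0.0]
opening: 0.182
```

Emit:
arm_command(translation=[[0,0,0],[0,0,0],[0,0,0],[0,0,0],[0,0,0]], rotation=[[0,0.12,0],[0,0.24,0],[0,0.36,0],[0,0.48,0],[0,0.6,0]], grip=[1,1,1,1,1])

```text
time_s: 32.3
position: [0.6828, -0.0285, 0.2618]
tcp_rot: [[0.517, 0.002, 0.856], [-0.856, 0.003, 0.517], [-0.002, -1.0, 0.003]]
force: [2.3, 5.2, -0.6]
opening: 0.182
```

```bash
python3 plan.py; python3 -c "
from rig import bot;print(bot.read_state()['moment'])
from h import *
c=cap('side','g1.png')"
```

```text
t 32.3 pos [ 0.6828 -0.0285  0.2618] psi 31.14 F [ 2.3  5.2 -0.6] open 0.182 q1,6 [-11.8 -43. ]
[ 0.79858924 -0.45281162  0.0282565 ]
```

Emit:
arm_command(translation=[[-0.016,0,0.015],[-0.016,0,0.015],[-0.016,0,0.015],[-0.016,0,0.015],[-0.016,0,0.015]], rotation=[[0,0.12,0],[0,0.24,0],[0,0.36,0],[0,0.48,0],[0,0.6,0]], grip=[1,1,1,1,1])

```text
time_s: 32.85
position: [0.6837, -0.0282, 0.2618]
tcp_rot: [[-0.084, 0.003, 0.996], [-0.996, 0.0, -0.084], [-0.001, -1.0, 0.003]]
force: [2.5, 2.4, -1.6]
opening: 0.182
```

Emit:
arm_command(translation=[[0,0,0],[0,0,0],[0,0,0],[0,0,0],[0,0,0]], rotation=[[0,0.12,0],[0,0.24,0],[0,0.36,0],[0,0.48,0],[0,0.6,0]], grip=[1,1,1,1,1])

```text
time_s: 33.35
position: [0.6845, -0.0286, 0.2618]
tcp_rot: [[-0.653, 0.005, 0.757], [-0.757, -0.0, -0.653], [-0.003, -1.0, 0.004]]
force: [5.0, 1.1, -4.1]
opening: 0.183
```

Emit:
arm_command(translation=[[0,0,0],[0,0,0],[0,0,0],[0,0,0],[0,0,0]], rotation=[[0,0.12,0],[0,0.24,0],[0,0.36,0],[0,0.48,0],[0,0.6,0]], grip=[1,1,1,1,1])

```text
time_s: 33.85
position: [0.685, -0.0294, 0.2618]
tcp_rot: [[-0.974, 0.006, 0.228], [-0.228, -0.002, -0.974], [-0.006, -1.0, 0.003]]
force: [6.3, 0.0, -3.3]
opening: 0.18
```

```bash
python3 plan.py; cat > trk.py <<'E'
# plate height against g0.png from the side view: vertical shift of plate end patch
from h import *
import sys
c=cap('side',sys.argv[1]);p=np.load('press.npy');cc,s=np.cos(p[2]),np.sin(p[2])
W=lambda X,Y,Z:[p[0]+cc*X-s*Y,p[1]+s*X+cc*Y,Z]
from scipy.optimize import minimize_scalar
def grad(n):
    I=cv2.cvtColor(cv2.imread('pics/'+n),cv2.COLOR_BGR2GRAY).astype(np.float32);return I
def fit(n,h=None):
    I=grad(n);zs=np.arange(.090,.1141,.00025);sc=[]
    from scipy.ndimage import map_coordinates
    def line(a,b,z):
        t=np.linspace(0.06,.94,40)[:,None];P=np.array(W(*a,z))*(1-t)+np.array(W(*b,z))*t;q=proj(c,P);return map_coordinates(I,[q[:,1],q[:,0]],order=1)
    # end face (y=.146): bright face vs dark below; end of plate only
    for z in zs:
        up=line((-.038,.146),(.03,.146),z+.0025);dn=line((-.038,.146),(.03,.146),z-.0025);sc.append(np.median(up-dn))
    sc=np.array(sc);k=sc.argmax();return 1e3*zs[k],sc[k]
for n in ['g0.png']+sys.argv[1:]: print(n,fit(n))
E
python3 trk.py g2.png; python3 - <<'E'
import cv2,numpy as np
o=[cv2.resize(cv2.imread(f'pics/{n}.png')[165:235,160:290],(585,315),interpolation=cv2.INTER_CUBIC)[:290] for n in('g0','g2')]
cv2.imwrite('pics/cmp.png',np.vstack(o))
E
```

```text
t 33.85 pos [ 0.685  -0.0294  0.2618] psi -76.81 F [ 6.3  0.  -3.3] open 0.18 q1,6 [-11.8  65.1]
g0.png (np.float64(106.75000000000001), np.float32(70.28691))
g2.png (np.float64(102.50000000000001), np.float32(65.937294))
```

View pics/cmp.png

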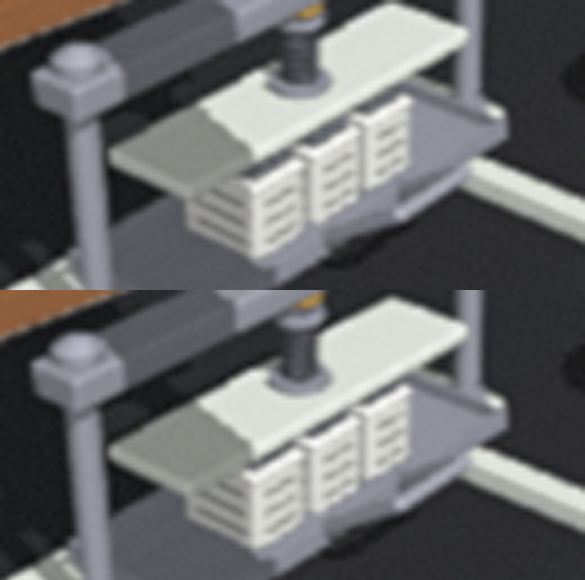

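```bash
cat > trk.py <<'E'
# plate height from the side view: bottom edges of plate end, subpixel
from h import *
import sys
from scipy.ndimage import map_coordinates
from scipy.special import erf
c=cap('side',sys.argv[1]);p=np.load('press.npy');cc,s=np.cos(p[2]),np.sin(p[2])
W=lambda X,Y,Z:[p[0]+cc*X-s*Y,p[1]+s*X+cc*Y,Z]
zs=np.arange(.084,.126,.0005)
def stack(n,a,b):
    I=cv2.cvtColor(cv2.imread('pics/'+n),cv2.COLOR_BGR2GRAY).astype(float)
    t=np.linspace(.08,.92,40);out=[]
    for z in zs:
        P=[W(a[0]*(1-u)+b[0]*u,a[1]*(1-u)+b[1]*u,z) for u in t];q=proj(c,P);out.append(map_coordinates(I,[q[:,1],q[:,0]],order=3))
    return np.median(np.array(out),axis=1)
def edge(v):
    g=np.gradient(v);k=g.argmax();w=slice(k-1,k+2);a=np.polyfit(zs[w]-zs[k],g[w],2);return 1e3*(zs[k]-a[1]/2/a[0]),g[k]
ref={}
for n in ['g0.png']+sys.argv[1:]:
    v=stack(n,(-.038,.146),(.03,.146))
    if n=='g0.png': ref=v; base=edge(v)[0]
    # profile matching: shift of the whole profile around the edge
    f=lambda d:np.interp(zs-d,zs,ref)
    m=(zs>.096)&(zs<.120)
    ds=np.arange(-.014,.004,.0001)
    mm=lambda d:(zs>base/1e3+d-.004)&(zs<base/1e3+d+.010)
    def cost(d):
        a=v[mm(d)];b=f(d)[mm(d)];return np.std((a-a.mean())/a.std()-(b-b.mean())/b.std())
    C=[cost(d) for d in ds];k=int(np.argmin(C))
    print(n,'edge',np.round(edge(v),2),'shift',round(1e3*ds[k],2),round(C[k],3))
E
python3 trk.py g2b.png; python3 trk.py g1.png | sed -n 2p
```

```text
g0.png edge [106.06   7.68] shift -0.0 0.0
g2b.png edge [102.19   8.08] shift -4.5 0.043
g1.png edge [102.4    7.96] shift -4.5 0.048
```

Emit:
arm_command(translation=[[-0.018,0,0],[-0.018,0,0],[-0.018,0,0],[-0.018,0,0],[-0.018,0,0]], rotation=[[0,0.12,0],[0,0.24,0],[0,0.36,0],[0,0.48,0],[0,0.6,0]], grip=[1,1,1,1,1])

```text
time_s: 34.5
position: [0.685, -0.0302, 0.2618]
tcp_rot: [[-0.922, 0.003, -0.388], [0.388, -0.004, -0.922], [-0.004, -1.0, 0.003]]
force: [2.5, -2.4, -2.6]
opening: 0.181
```

```bash
python3 trk.py g3.png; python3 plan.py
```

```text
g0.png edge [106.06   7.68] shift -0.0 0.0
g3.png edge [101.35   7.94] shift -5.9 0.084
t 34.55 pos [ 0.685  -0.0303  0.2618] psi -113.04 F [ 2.3 -2.4 -2.3] open 0.185 q1,6 [-11.8 101.3]
```

Emit:
arm_command(translation=[[0,0,0],[0,0,0],[0,0,0],[0,0,0],[0,0,0]], rotation=[[0,0.12,0],[0,0.24,0],[0,0.36,0],[0,0.48,0],[0,0.6,0]], grip=[1,1,1,1,1])

```text
time_s: 35.05
position: [0.6844, -0.0309, 0.2618]
tcp_rot: [[-0.519, 0.001, -0.855], [0.855, -0.005, -0.519], [-0.005, -1.0, 0.002]]
force: [1.9, -5.0, -0.6]
opening: 0.18
```

```bash
python3 trk.py g4.png|tail -1; python3 plan.py
```

```text
g4.png edge [99.96  7.71] shift -6.0 0.077
t 35.1 pos [ 0.6844 -0.031   0.2618] psi -148.97 F [ 1.1 -3.8 -2.2] open 0.183 q1,6 [-11.8 137.2]
```

Emit:
arm_command(translation=[[0,0,0],[0,0,0],[0,0,0],[0,0,0]], rotation=[[0,0.12,0],[0,0.24,0],[0,0.3,0],[0,0.3,0]], grip=[1,1,1,1])

```text
time_s: 35.5
position: [0.684, -0.0311, 0.2618]
tcp_rot: [[-0.233, -0.0, -0.972], [0.972, -0.005, -0.233], [-0.005, -1.0, 0.001]]
force: [0.6, -5.4, -1.4]
opening: 0.18
```

Emit:
arm_command(translation=[[0,0,0],[0,0,0],[0,0,0],[0,0,0],[0,0,0]], rotation=[[0,0,0],[0,0,0],[0,0,0],[0,0,0],[0,0,0]], grip=[0.1,0.1,0.1,0.1,0.1])

```text
time_s: 36.0
position: [0.6838, -0.0279, 0.262]
tcp_rot: [[-0.232, -0.0, -0.973], [0.973, 0.0, -0.232], [0.0, -1.0, -0.0]]
force: [-0.6, -1.0, 0.4]
opening: 0.441
```

Emit:
arm_command(translation=[[0,-0.3,0],[0,-0.75,0],[0,-0.75,0]], rotation=[[0,0,0],[0,0,0],[0,0,0]], grip=[0.1,0.1,0.1])

```text
time_s: 36.3
position: [0.6868, -0.0285, 0.328]
tcp_rot: [[-0.232, 0.012, -0.973], [0.973, -0.002, -0.232], [-0.005, -1.0, -0.011]]
force: [1.2, 0.4, 1.5]
opening: 0.449
```

```bash
python3 trk.py g5.png|tail -1; python3 plan.py
```

```text
g5.png edge [99.59  8.31] shift -7.0 0.096
t 36.35 pos [ 0.6855 -0.0283  0.3254] psi -166.57 F [ 0.4 -0.6  0.1] open 0.45 q1,6 [-11.7 154.9]
```

Emit:
arm_command(translation=[[0,0,0],[0,0,0],[0,0,0],[0,0,0],[0,0,0]], rotation=[[0,-0.6,0],[0,-0.6,0],[0,-0.6,0],[0,-0.6,0],[0,-0.6,0]], grip=[0,0,0,0,0])

```text
time_s: 36.85
position: [0.6832, -0.0279, 0.3204]
tcp_rot: [[-0.76, -0.003, -0.65], [0.65, 0.001, -0.76], [0.002, -1.0, 0.001]]
force: [-0.1, 0.4, 0.4]
opening: 0.5
```

Emit:
arm_command(translation=[[0,0,0],[0,0,0],[0,0,0],[0,0,0],[0,0,0]], rotation=[[0,-0.6,0],[0,-0.6,0],[0,-0.6,0],[0,-0.6,0],[0,-0.6,0]], grip=[0,0,0,0,0])

```text
time_s: 37.35
position: [0.6834, -0.0281, 0.3209]
tcp_rot: [[-0.997, -0.002, -0.081], [0.081, 0.0, -0.997], [0.002, -1.0, -0.0]]
force: [0.9, 0.6, -0.1]
opening: 0.496
```

Emit:
arm_command(translation=[[0,0,0],[0,0,0],[0,0,0],[0,0,0],[0,0,0]], rotation=[[0,-0.6,0],[0,-0.6,0],[0,-0.6,0],[0,-0.6,0],[0,-0.6,0]], grip=[0,0,0,0,0])

```text
time_s: 37.85
position: [0.6836, -0.0281, 0.3213]
tcp_rot: [[-0.855, -0.001, 0.519], [-0.519, 0.0, -0.855], [0.001, -1.0, -0.001]]
force: [0.6, -0.2, 0.2]
opening: 0.496
```

Emit:
arm_command(translation=[[0,0,0],[0,0,0],[0,0,0],[0,0,0],[0,0,0]], rotation=[[0,-0.6,0],[0,-0.6,0],[0,-0.6,0],[0,-0.6,0],[0,-0.6,0]], grip=[0,0,0,0,0])

```text
time_s: 38.35
position: [0.6837, -0.0282, 0.3216]
tcp_rot: [[-0.387, -0.001, 0.922], [-0.922, 0.0, -0.387], [0.0, -1.0, -0.001]]
force: [-0.6, 0.2, 0.3]
opening: 0.499
```

Emit:
arm_command(translation=[[0,0,0],[0,0,0],[0,0,0],[0,0,0],[0,0,0]], rotation=[[0,-0.6,0],[0,-0.6,0],[0,-0.6,0],[0,-0.6,0],[0,-0.6,0]], grip=[0,0,0,0,0])

```text
time_s: 38.85
position: [0.6838, -0.0282, 0.3217]
tcp_rot: [[0.228, -0.0, 0.974], [-0.974, 0.0, 0.228], [-0.0, -1.0, -0.0]]
force: [-0.8, 0.3, -0.1]
opening: 0.498
```

```bash
python3 plan.py .684 -.0298 .2615 13.4;python3 trk.py g6.png|tail -1; python3 zed.py
```

```text
t 38.85 pos [ 0.6838 -0.0282  0.3217] psi 13.21 F [-0.8  0.3 -0.1] open 0.498 q1,6 [-11.7 -24.9]
-> [0.684, -0.0298, 0.2615, 13.4]
  T [ 0.021  0.752 -0.002] R [ 0.    -0.003  0.   ] rows 2
g6.png edge [99.9   7.98] shift -7.0 0.086
beam bottom (186) [190.8 190.7 191.2 191.9 191.4 190.9]
beam end bottom    [189.6 189.3 188.6 187.5]
plate bot front [ 96.7  95.  102.5  96.4 103.9 100.3]
plate bot end   [103.6  99.6  98.9 100.1  97.   97.9]
tray rim end top(38)  [39.1 40.1 41.4]
```

Emit:
arm_command(translation=[[0.02,0.4,0],[0.02,0.752,0],[0.02,0.752,0],[0.02,0.752,0]], rotation=[[0,-0.003,0],[0,-0.003,0],[0,-0.003,0],[0,-0.003,0]], grip=[0,0,0,0])

```text
time_s: 39.35
position: [0.6843, -0.0298, 0.2617]
tcp_rot: [[0.232, -0.001, 0.973], [-0.973, 0.0, 0.232], [-0.0, -1.0, -0.001]]
force: [0.3, -0.6, 0.9]
opening: 0.502
```

Emit:
arm_command(translation=[[0,0,0],[0,0,0],[0,0,0],[0,0,0],[0,0,0]], rotation=[[0,0,0],[0,0,0],[0,0,0],[0,0,0],[0,0,0]], grip=[1,1,1,1,1])

```text
time_s: 39.85
position: [0.6837, -0.03, 0.2625]
tcp_rot: [[0.235, -0.001, 0.972], [-0.972, -0.001, 0.235], [0.0, -1.0, -0.001]]
force: [-1.9, -0.2, 4.0]
opening: 0.181
```

Emit:
arm_command(translation=[[0,0,0],[0,0,0],[0,0,0]], rotation=[[0,0.1,0],[0,0.2,0],[0,0.3,0]], grip=[1,1,1])

```text
time_s: 40.15
position: [0.6837, -0.03, 0.2625]
tcp_rot: [[-0.081, -0.001, 0.997], [-0.997, -0.001, -0.081], [0.001, -1.0, -0.001]]
force: [-2.2, -1.1, 3.5]
opening: 0.179
```

```bash
python3 plan.py;python3 trk.py g7.png|tail -1
```

```text
t 40.15 pos [ 0.6837 -0.03    0.2625] psi -4.67 F [-2.2 -1.1  3.5] open 0.179 q1,6 [-11.8  -7.1]
g7.png edge [99.5   7.96] shift -7.5 0.097
```

Emit:
arm_command(translation=[[0,0,0],[0,0,0],[0,0,0]], rotation=[[0,0.1,0],[0,0.2,0],[0,0.3,0]], grip=[1,1,1])

```text
time_s: 40.5
position: [0.6836, -0.03, 0.2625]
tcp_rot: [[-0.384, -0.001, 0.923], [-0.923, -0.001, -0.384], [0.001, -1.0, -0.001]]
force: [-3.4, -0.1, 2.9]
opening: 0.18
```

```bash
python3 plan.py;python3 trk.py g8.png|tail -1
```

```text
t 40.5 pos [ 0.6836 -0.03    0.2625] psi -22.56 F [-3.4 -0.1  2.9] open 0.18 q1,6 [-11.8  10.7]
g8.png edge [99.46  7.37] shift -7.5 0.083
```

Emit:
arm_command(translation=[[0,0,0],[0,0,0],[0,0,0]], rotation=[[0,0.1,0],[0,0.2,0],[0,0.3,0]], grip=[1,1,1])

```text
time_s: 40.85
position: [0.6835, -0.0299, 0.2625]
tcp_rot: [[-0.649, -0.001, 0.761], [-0.761, -0.0, -0.649], [0.001, -1.0, -0.001]]
force: [-3.1, -1.4, 4.4]
opening: 0.178
```

```bash
python3 plan.py;python3 trk.py g9.png|tail -1
```

```text
t 40.85 pos [ 0.6835 -0.0299  0.2625] psi -40.47 F [-3.1 -1.4  4.4] open 0.178 q1,6 [-11.8  28.7]
g9.png edge [98.51  6.96] shift -8.4 0.093
```

Emit:
arm_command(translation=[[0,0,0],[0,0,0],[0,0,0]], rotation=[[0,0.1,0],[0,0.2,0],[0,0.3,0]], grip=[1,1,1])

```text
time_s: 41.2
position: [0.6835, -0.0299, 0.2625]
tcp_rot: [[-0.852, -0.001, 0.524], [-0.524, -0.0, -0.852], [0.001, -1.0, -0.0]]
force: [-3.6, -1.5, 5.8]
opening: 0.182
```

```bash
python3 trk.py g10.png|tail -1
```

```text
g10.png edge [98.73  6.95] shift -8.5 0.102
```

Emit:
arm_command(translation=[[0,0,0],[0,0,0],[0,0,0]], rotation=[[0,0.1,0],[0,0.2,0],[0,0.3,0]], grip=[1,1,1])

```text
time_s: 41.55
position: [0.6835, -0.0298, 0.2625]
tcp_rot: [[-0.972, -0.001, 0.235], [-0.235, -0.0, -0.972], [0.002, -1.0, -0.0]]
force: [-4.1, -0.7, 6.1]
opening: 0.183
```

```bash
python3 trk.py g11.png|tail -1
```

```text
g11.png edge [98.45  6.97] shift -8.5 0.099
```

Emit:
arm_command(translation=[[0,0,0],[0,0,0],[0,0,0]], rotation=[[0,0.1,0],[0,0.2,0],[0,0.3,0]], grip=[1,1,1])

```text
time_s: 41.9
position: [0.6834, -0.0297, 0.2625]
tcp_rot: [[-0.997, -0.002, -0.077], [0.077, -0.0, -0.997], [0.002, -1.0, 0.0]]
force: [-4.8, -0.2, 5.7]
opening: 0.181
```

```bash
python3 plan.py;python3 trk.py g12.png|tail -1
```

```text
t 41.9 pos [ 0.6834 -0.0297  0.2625] psi -94.39 F [-4.8 -0.2  5.7] open 0.181 q1,6 [-11.8  82.6]
g12.png edge [98.38  6.73] shift -8.5 0.084
```

Emit:
arm_command(translation=[[0,0,0],[0,0,0],[0,0,0]], rotation=[[0,0.1,0],[0,0.2,0],[0,0.3,0]], grip=[1,1,1])

```text
time_s: 42.25
position: [0.6835, -0.0297, 0.2625]
tcp_rot: [[-0.925, -0.001, -0.381], [0.381, 0.0, -0.925], [0.001, -1.0, 0.0]]
force: [-4.3, -0.4, 5.7]
opening: 0.179
```

```bash
python3 plan.py;python3 trk.py g13.png|tail -1
```

```text
t 42.25 pos [ 0.6835 -0.0297  0.2625] psi -112.39 F [-4.3 -0.4  5.7] open 0.179 q1,6 [-11.8 100.6]
g13.png edge [98.64  7.14] shift -8.5 0.101
```

Emit:
arm_command(translation=[[0,0,0],[0,0,0],[0,0,0],[0,0,0],[0,0,0]], rotation=[[0,0.12,0],[0,0.24,0],[0,0.36,0],[0,0.48,0],[0,0.6,0]], grip=[1,1,1,1,1])

```text
time_s: 42.8
position: [0.6835, -0.0295, 0.2625]
tcp_rot: [[-0.523, -0.001, -0.852], [0.852, 0.0, -0.523], [0.001, -1.0, 0.001]]
force: [-3.9, -0.0, 5.6]
opening: 0.183
```

Emit:
arm_command(translation=[[0,0,0],[0,0,0],[0,0,0],[0,0,0]], rotation=[[0,0.12,0],[0,0.24,0],[0,0.3,0],[0,0.3,0]], grip=[1,1,1,1])

```text
time_s: 43.2
position: [0.6836, -0.0295, 0.2625]
tcp_rot: [[-0.238, -0.001, -0.971], [0.971, 0.0, -0.238], [0.001, -1.0, 0.001]]
force: [-3.9, 0.7, 5.0]
opening: 0.179
```

Emit:
arm_command(translation=[[0,0,0],[0,0,0],[0,0,0],[0,0,0],[0,0,0]], rotation=[[0,0,0],[0,0,0],[0,0,0],[0,0,0],[0,0,0]], grip=[0.1,0.1,0.1,0.1,0.1])

```text
time_s: 43.7
position: [0.6844, -0.0297, 0.2615]
tcp_rot: [[-0.235, -0.0, -0.972], [0.972, 0.0, -0.235], [0.0, -1.0, -0.0]]
force: [-0.1, 0.6, 0.3]
opening: 0.439
```

Emit:
arm_command(translation=[[0,-0.3,0],[0,-0.75,0],[0,-0.75,0],[0,-0.75,0]], rotation=[[0,0,0],[0,0,0],[0,0,0],[0,0,0]], grip=[0.1,0.1,0.1,0.1])

```text
time_s: 44.1
position: [0.6847, -0.0298, 0.3228]
tcp_rot: [[-0.235, 0.003, -0.972], [0.972, -0.001, -0.235], [-0.001, -1.0, -0.002]]
force: [-0.4, 0.0, -0.6]
opening: 0.451
```

Emit:
arm_command(translation=[[0,0,0],[0,0,0],[0,0,0],[0,0,0],[0,0,0]], rotation=[[0,-0.6,0],[0,-0.6,0],[0,-0.6,0],[0,-0.6,0],[0,-0.6,0]], grip=[0,0,0,0,0])

```text
time_s: 44.6
position: [0.6834, -0.0296, 0.3197]
tcp_rot: [[-0.762, -0.004, -0.647], [0.647, 0.001, -0.762], [0.003, -1.0, 0.002]]
force: [-0.1, 0.6, 0.8]
opening: 0.5
```

Emit:
arm_command(translation=[[0,0,0],[0,0,0],[0,0,0],[0,0,0],[0,0,0]], rotation=[[0,-0.6,0],[0,-0.6,0],[0,-0.6,0],[0,-0.6,0],[0,-0.6,0]], grip=[0,0,0,0,0])

```text
time_s: 45.1
position: [0.6837, -0.0296, 0.3205]
tcp_rot: [[-0.997, -0.002, -0.078], [0.078, 0.0, -0.997], [0.002, -1.0, -0.0]]
force: [-0.7, 0.5, -0.0]
opening: 0.498
```

Emit:
arm_command(translation=[[0,0,0],[0,0,0],[0,0,0],[0,0,0],[0,0,0]], rotation=[[0,-0.6,0],[0,-0.6,0],[0,-0.6,0],[0,-0.6,0],[0,-0.6,0]], grip=[0,0,0,0,0])

```text
time_s: 45.6
position: [0.6839, -0.0297, 0.321]
tcp_rot: [[-0.853, -0.001, 0.522], [-0.522, 0.0, -0.853], [0.001, -1.0, -0.001]]
force: [0.0, -0.6, 0.7]
opening: 0.503
```

Emit:
arm_command(translation=[[0,0,0],[0,0,0],[0,0,0],[0,0,0],[0,0,0]], rotation=[[0,-0.6,0],[0,-0.6,0],[0,-0.6,0],[0,-0.6,0],[0,-0.6,0]], grip=[0,0,0,0,0])

```text
time_s: 46.1
position: [0.684, -0.0297, 0.3213]
tcp_rot: [[-0.384, -0.001, 0.923], [-0.923, 0.0, -0.384], [0.0, -1.0, -0.001]]
force: [0.3, -0.2, 0.3]
opening: 0.501
```

Emit:
arm_command(translation=[[0,0,0],[0,0,0],[0,0,0],[0,0,0],[0,0,0]], rotation=[[0,-0.6,0],[0,-0.6,0],[0,-0.6,0],[0,-0.6,0],[0,-0.6,0]], grip=[0,0,0,0,0])

```text
time_s: 46.6
position: [0.6842, -0.0298, 0.3215]
tcp_rot: [[0.231, -0.0, 0.973], [-0.973, 0.0, 0.231], [-0.0, -1.0, -0.0]]
force: [-0.6, 0.4, 0.0]
opening: 0.502
```

```bash
python3 plan.py .684 -.0298 .2615 13.6
```

```text
t 46.6 pos [ 0.6842 -0.0298  0.3215] psi 13.38 F [-0.6  0.4  0. ] open 0.502 q1,6 [-11.8 -25.2]
-> [0.684, -0.0298, 0.2615, 13.6]
  T [ 0.     0.75  -0.002] R [ 0.    -0.004  0.   ] rows 2
```

Emit:
arm_command(translation=[[0,0.4,0],[0,0.75,0],[0,0.75,0],[0,0.75,0]], rotation=[[0,-0.004,0],[0,-0.004,0],[0,-0.004,0],[0,-0.004,0]], grip=[0,0,0,0])

```text
time_s: 47.0
position: [0.6843, -0.0298, 0.2616]
tcp_rot: [[0.236, -0.001, 0.972], [-0.972, 0.0, 0.236], [-0.0, -1.0, -0.001]]
force: [0.4, -0.1, 0.2]
opening: 0.5
```

Emit:
arm_command(translation=[[0,0,0],[0,0,0],[0,0,0],[0,0,0],[0,0,0]], rotation=[[0,0,0],[0,0,0],[0,0,0],[0,0,0],[0,0,0]], grip=[1,1,1,1,1])

```text
time_s: 47.5
position: [0.6837, -0.03, 0.2625]
tcp_rot: [[0.239, -0.001, 0.971], [-0.971, -0.001, 0.239], [0.0, -1.0, -0.001]]
force: [-2.6, -0.8, 3.7]
opening: 0.184
```

Emit:
arm_command(translation=[[0,0,0],[0,0,0],[0,0,0],[0,0,0],[0,0,0]], rotation=[[0,0.12,0],[0,0.24,0],[0,0.36,0],[0,0.48,0],[0,0.6,0]], grip=[1,1,1,1,1])

```text
time_s: 48.0
position: [0.6836, -0.03, 0.2625]
tcp_rot: [[-0.382, -0.001, 0.924], [-0.924, -0.001, -0.382], [0.001, -1.0, -0.001]]
force: [-3.2, -1.0, 2.6]
opening: 0.186
```

Emit:
arm_command(translation=[[0,0,0],[0,0,0],[0,0,0],[0,0,0],[0,0,0]], rotation=[[0,0.12,0],[0,0.24,0],[0,0.36,0],[0,0.45,0],[0,0.45,0]], grip=[1,1,1,1,1])

```text
time_s: 48.5
position: [0.6835, -0.0299, 0.2625]
tcp_rot: [[-0.757, -0.001, 0.654], [-0.654, -0.0, -0.757], [0.001, -1.0, -0.001]]
force: [-4.4, -0.0, 5.1]
opening: 0.186
```

```bash
python3 plan.py; python3 trk.py g14.png|tail -1
```

```text
t 48.5 pos [ 0.6835 -0.0299  0.2625] psi -49.19 F [-4.4 -0.   5.1] open 0.186 q1,6 [-11.8  37.4]
g14.png edge [98.5   7.15] shift -8.5 0.094
```

Emit:
arm_command(translation=[[0,0,0],[0,0,0],[0,0,0],[0,0,0],[0,0,0]], rotation=[[0,0,0],[0,0,0],[0,0,0],[0,0,0],[0,0,0]], grip=[0,0,0,0,0])

```text
time_s: 49.05
position: [0.6844, -0.0297, 0.2615]
tcp_rot: [[-0.757, -0.0, 0.654], [-0.654, 0.0, -0.757], [-0.0, -1.0, -0.0]]
force: [-0.6, 0.4, -0.4]
opening: 0.479
```

Emit:
arm_command(translation=[[0,-0.3,0],[0,-0.8,0],[0,-0.8,0]], rotation=[[0,0,0],[0,0,0],[0,0,0]], grip=[0,0,0])

```text
time_s: 49.35
position: [0.6875, -0.0303, 0.3323]
tcp_rot: [[-0.757, 0.013, 0.654], [-0.654, -0.002, -0.757], [-0.008, -1.0, 0.01]]
force: [0.6, -0.8, 1.3]
opening: 0.498
```

Emit:
arm_command(translation=[[0.8,-0.8,-0.4],[0.8,-0.8,-0.4],[0.8,-0.8,-0.4]], rotation=[[0,0,0],[0,0,0],[0,0,0]], grip=[0,0,0])

```text
time_s: 49.65
position: [0.6139, -0.0483, 0.3949]
tcp_rot: [[-0.757, 0.007, 0.653], [-0.653, -0.003, -0.757], [-0.004, -1.0, 0.006]]
force: [1.4, -0.9, 0.5]
opening: 0.502
```

```bash
python3 plan.py .50 -.25 .40 -49
```

```text
t 49.65 pos [ 0.6139 -0.0483  0.3949] psi -49.24 F [ 1.4 -0.9  0.5] open 0.502 q1,6 [-14.9  34.4]
-> [0.5, -0.25, 0.4, -49.0]
  T [ 0.908 -0.023  0.327] R [-0.002 -0.001 -0.001] rows 2
  T [ 0.909 -0.022  0.326] R [-0.002 -0.001 -0.001] rows 2
  T [ 0.909 -0.022  0.324] R [-0.002 -0.001 -0.001] rows 2
```

Emit:
arm_command(translation=[[0.908,0,0.327],[0.908,0,0.327]], rotation=[[0,0,0],[0,0,0]], grip=[0,0])

```text
time_s: 49.85
position: [0.5762, -0.1159, 0.3893]
tcp_rot: [[-0.756, -0.0, 0.654], [-0.654, -0.001, -0.756], [0.001, -1.0, 0.001]]
force: [0.2, -0.7, 0.7]
opening: 0.5
```

Emit:
arm_command(translation=[[0.908,0,0.327],[0.908,0,0.327]], rotation=[[0,0,0],[0,0,0]], grip=[0,0])

```text
time_s: 50.05
position: [0.538, -0.1842, 0.3889]
tcp_rot: [[-0.758, -0.001, 0.653], [-0.653, -0.001, -0.758], [0.001, -1.0, -0.0]]
force: [0.4, 0.5, 0.2]
opening: 0.501
```

Emit:
arm_command(translation=[[0.908,0,0.327],[0.908,0,0.327],[0.908,0,0.327],[0.908,0,0.327]], rotation=[[0,0,0],[0,0,0],[0,0,0],[0,0,0]], grip=[0,0,0,0])

```text
time_s: 50.45
position: [0.5014, -0.2494, 0.389]
tcp_rot: [[-0.758, -0.0, 0.653], [-0.653, 0.001, -0.758], [-0.001, -1.0, -0.001]]
force: [0.3, 1.3, -0.2]
opening: 0.495
```

```bash
cat > fin.py <<'E'
from h import *
p=np.load('press.npy');cc,s=np.cos(p[2]),np.sin(p[2])
def loc(P): l=np.array(P)[:2]-p[:2];return np.round([1e3*(cc*l[0]+s*l[1]),1e3*(-s*l[0]+cc*l[1])],1)
for n in('top','side'):
    c=cap(n,'fin_'+n+'.png')
    for th,z in(('mould1',.026),('tray_handle',.077),('plate_face',.096),('stem_foot',.111),('knob_grip',.256),('tub_tall',0),('tub_low',0)):
        for r in models.spot_point(n,th):
            if r['conf']>.4:
                q=pt(r['point']);print(n,th,round(r['conf'],2),np.round(q,1),'press mm',loc(atz(c,q,z)),np.round(atz(c,q,z)[:2],3))
    W=lambda X,Y,Z:[p[0]+cc*X-s*Y,p[1]+s*X+cc*Y,Z]
    print(n,'expected px moulds',proj(c,[W(0,.058,.026),W(0,0,.026),W(0,-.058,.026)]).round(1).tolist(),'handle',proj(c,[W(-.12,0,.077)]).round(1).tolist())
# similarity of moulds' picture below plate between d8 (after push) and now
a=cv2.imread('pics/side8.png',0)[195:235,195:265].astype(np.float32);b=cv2.imread('pics/fin_side.png',0)[195:235,195:265].astype(np.float32)
print('shift of moulds/tray px',cv2.phaseCorrelate(a,b))
E
python3 fin.py; python3 knob.py k9.png
```

```text
top mould1 0.95 [173.  211.7] press mm [-165.8  248.4] [0.497 0.205]
top mould1 0.79 [155.  258.3] press mm [-284.7  305.4] [0.374 0.253]
top mould1 0.76 [224.3 256. ] press mm [-297.6  121.7] [0.375 0.069]
top mould1 0.63 [239.5 140. ] press mm [13.9 50.8] [0.691 0.021]
top mould1 0.5 [258.7 142.7] press mm [ 1.2 -1.4] [ 0.682 -0.032]
top tray_handle 0.83 [263.8 181.5] press mm [-114.8   -1.4] [ 0.567 -0.04 ]
top plate_face 0.79 [259.3 137.9] press mm [-2.4 -0.6] [ 0.679 -0.031]
top stem_foot 0.63 [257.1 135. ] press mm [2.1 5.1] [ 0.683 -0.025]
top knob_grip 0.87 [258.4 119.5] press mm [0.5 5.8] [ 0.681 -0.024]
top tub_tall 0.61 [257.8 135.8] press mm [27.4 -2.2] [ 0.709 -0.03 ]
top tub_low 0.55 [375.9 166.9] press mm [ -94.3 -326.4] [ 0.611 -0.363]
top expected px moulds [[237.4, 145.1], [258.3, 143.2], [279.0, 141.2]] handle [[263.5, 183.5]]
side mould1 0.85 [206.8 278.1] press mm [-180.4  277.4] [0.481 0.233]
side mould1 0.83 [274.6 273.4] press mm [-302.4  154.1] [0.368 0.101]
side mould1 0.74 [240.5 201.9] press mm [ -6.7 -58. ] [ 0.679 -0.089]
side mould1 0.71 [215.8 217.4] p
[... 427 characters left out ...]
ress mm [-35.4 385.7] [0.617 0.352]
side tub_low 0.73 [307.1 184.9] press mm [ -91.9 -345.9] [ 0.615 -0.382]
side expected px moulds [[215.1, 215.9], [227.4, 208.3], [239.0, 201.2]] handle [[256.5, 207.8]]
shift of moulds/tray px ((0.4140265839772894, -0.2807927569948525), 0.6008161846134398)
top [(33, np.float64(213.3)), (36, np.float64(214.6)), (39, np.float64(215.8)), (30, np.float64(217.1)), (42, np.float64(218.1))]
side [(3, np.float64(130.2)), (0, np.float64(132.1)), (9, np.float64(132.2)), (6, np.float64(132.3)), (12, np.float64(134.1))]
both [33, 36, 30, 42, 39] [np.float64(358.4), np.float64(359.5), np.float64(361.7), np.float64(362.1), np.float64(362.3)] press-rel 28.73007183061486
```

```bash
python3 -c "
from rig import bot;print(bot.hand_in())"
```

```text
the job is handed in; nothing more can be done
None
```

I loaded the three white moulds, pushed the tray home and gave the screw half a turn past contact, then handed the job in at about 51 s on the robot's clock. The three yellow and orange look-alikes and the two food tubs were not touched.

- **Row:** I set the moulds at a 58 mm pitch on the tray, which I first pulled out about 22 mm further to make room for the gripper. With the tray still out, the top camera put the gaps at about 10.5 mm. The row was about 1.5 mm off centre, within camera accuracy, and the moulds were straight to about 1 mm.
- **Tray:** I pushed it until it stopped moving and the force climbed from 5 N to about 10 N. After pressing, the networks put the handle and the moulds within a few millimetres of where they should be, except one mould about 14 mm too far back in the top view. The side view did not show that error. The top network also did not report the third mould, which the side view did show.
- **Screw:** The side camera showed the plate stop moving after about 325–335° of turning. The knob's starting angle gave 333°. I stopped at about 513°, which is half a turn past that. The gripper stayed closed on the knob during all the turning.

**Check that disagreed:** the side-camera fit of the knob's final angle did not match. The background there is dark and that fit was unreliable throughout. The top-camera fit gave 33–36° against the expected 41°, so the final angle rests mainly on the arm's own reading.

I also could not measure the gap between stem and plate precisely.

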